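Fit the chopping blade onto the food processor's drive shaft

ROBOT

A 6-joint arm with a two-finger parallel gripper is mounted at the origin on the work surface. World frame = base frame: x ahead of the robot, y to its left, z up, the work surface at z = 0. Lengths are in mm, angles in rad, forces in N, time in s.
With the tool pointing down it reaches from about 350 to 775 mm from the base axis. Payload 7.3 kg.
Tool frame: the origin (TCP) lies at the very end of the fingers, on their centre line; the grasp point (between the pads) lies 19 mm behind it; x points along the fingers, y is the direction in which the jaws open and shut, and the axes are right-handed (so a half turn about x gives the same grasp; the last joint's range is limited). The gripper opens to 92 mm and grips with 3 to 60 N. Pads are 19 mm wide; open, the fingers measure 130 mm over their backs; the gripper's body (75 mm by 190 mm) begins 47 mm behind the grasp point.
Start: joints at [-1.344, 0.342, 1.524, -0, 1.275, -0.146], TCP at [191.242, -488.953, 193.241] pointing down, gripper open.
Joint ranges: [-2.53, 2.53], [-0.77, 2.02], [0.04, 2.7], [-1, 4.14], [0.28, 2.66], [-3.11, 3.11]. Speed limits (rad/s): [2.57, 2.57, 3.14, 3.14, 3.14, 3.14].

INTERFACE

Orientations are given as [roll, pitch, yaw] about the fixed x, y, z axes, in that order (R = Rz(yaw) Ry(pitch) Rx(roll)).
In Python, from plant import sensors, capture, bot gives the robot as it stands.
- The arm moves only by the shell command python3 -m crank 'ROWS' [OPENING]. ROWS is JSON, a list of rows, each an object of numbers: "dx", "dy", "dz": the shift along the tool's x, y, z in cm; "spin": the turn about the tool's x in rad. A call has 1 to 20 rows; each row is the pose to reach, as a shift and turn from the pose commanded when the call began, along the tool's axes at that moment; what a row does not reach only later rows make up. A row lasts 1/12 s, in which the tool goes at most 41.7 mm and 7.16 degrees, less where a joint would pass 70% of its speed; a pose out of reach is approached as far as the arm can. A call with a gripper value outside its range is refused whole. OPENING is the opening in per cent of the stroke, from 0 (shut) to 100 (fully open), set as the call begins (- or left out, the last holds). The fingers move at their own pace and stop on an object; the grip force is fixed at half the most. Time passes only in rows, so rows that repeat a pose let the fingers close. It gives the time, the measured TCP pose, the force and the opening at its end, in the units of the state.
- sensors.get_obs(): the state, without advancing time (a new reading comes with each control period).
- capture(name): name is "scene" or "side" or "wrist"; returns a dict with "frame" (420x560x3 uint8, blue, green, red), "vfov" (degrees; the focal length in pixels is half the picture's height over the tangent of half this angle, whatever the lens; pixels are square), "cx", "cy" (the principal point, pixels), "view" (4x4, takes a point from world to camera coordinates); the wrist camera has in their place "mount" (4x4, takes a point from camera to tool coordinates, whose origin is the TCP and whose axes are the tool frame's). Camera axes: x right, y down, z forward; pixel columns grow to the right and rows downward; lengths in mm; the calibration is good to about 2 mm. A picture is of the moment at which its call begins: read the wrist's pose just before it. There is no depth.
- bot.close_job(): hands the job in, once; it reports no verdict.
The state is a dict: "time": time; "joint_positions": joint angles; "dq": joint speeds; "tau": joint torques, N m; "tool_pos": TCP position; "tcp_rot": TCP orientation; "contact_force": force on the tool from outside, world axes, zero at the start; "moment": the same for the moment, N m; "grip_width": finger opening in mm.
Only numpy, scipy, OpenCV 4.12 (cv2) and the standard library are available. Lean on these libraries where they do the work, as an engineer would, in place of code of your own. Each camera call takes 0.05 s, during which the arm holds its last target.

TASK

Fit the chopping blade into the food processor: take it by its hub, keeping your fingers off the knives, lower it upright over the tall drive shaft without letting it drop, and feel it round under light pressure until its slotted foot slips over the cross pin and it sits fully home, then let go. Never force it down, and leave the other things where they are.

Things in the scene. Friction and masses are not known exactly. Their poses are not given: they have to be found in the camera images.
- blade: loose chopping blade standing upright on the chopping board at any yaw: a grey plastic hub tube, 34 in diameter (35 over fine ribs near the top), 105 tall, bored through with a 16 hole, foot flange 44 in diameter (lowest 18), mass 0.15 to 0.31 kg. Grip the plain top 45 of the hub. Origin: centre of the underside of the foot, on the bore axis; z up along the bore
- foot_slots (a point): same place and axes as blade: the underside of its foot. Three crossed slots (six mouths, one every 60 degrees, 8 wide, 13 deep) are cut in it, along this frame's x axis and at +60 and -60 degrees from x; any of them drops over the cross pin of the drive shaft
- knives: the two sharp curved steel knives fixed to the hub, 22 and 42 above the underside of the foot, on opposite sides, reaching 76 out from the bore axis; same frame as blade. Not to be touched
- hub_top (a point): centre of the top end of the blade's hub, 105 above the underside of the foot; flush with the tip of the drive shaft when the blade is home
- processor: food processor: white round motor base 216 in diameter, fixed, with an open clear bowl (inner diameter 180, outer 188, rim 187 above the table) and a grey loop handle on its own +x side (reaching 140 from the axis). Stands left or right of the middle, the chopping board on the other side. Origin: centre of the underside, on the shaft axis; z up
- shaft_tip (a point): top end of the rigid steel drive shaft standing in the middle of the bowl, 207 above the table, 105 above shaft_foot. The shaft is 14 in diameter, its last 6 tapering to 6. The blade's bore has 2 of play on it and binds when carried down off-centre or out of square
- shaft_foot (a point): flat shoulder, 48 in diameter, at the foot of the drive shaft, 102 above the table: the underside of the blade's foot rests on it when home
- cross_pin (a point): middle of the steel cross pin, 6 in diameter and 42 long, level through the shaft, 8 above the shoulder. Its direction differs every time and is NOT measured (this frame does not turn with it). Until a slot is over it the blade stops 11 above home; turned either way, at most 60 degrees, it can go down within about 3 degrees of true alignment. Stiff drive: the shaft turns only above 0.35 N m
- board: wooden chopping board, 300 (x) by 220 (y) by 15, fixed; origin centre of its underside
- spatula: bystander: spatula 190 long lying across the far end of the chopping board; origin under its middle
- pill_jar: bystander: small brown jar with white cap, 46 across, 65 tall, standing between the processor and the board; origin centre of underside
- beaker: bystander: glass beaker, 60 across, 85 tall, standing between the processor and the board; origin centre of underside
- mortar: bystander: white mortar with its pestle, 100 across, about 90 tall, in the middle at the back; origin centre of underside
- grating_disc: bystander: grating disc of the processor, a flat steel disc 164 across with a short hub (45 tall in all), lying flat at the right; origin centre of underside
- tube_rack: bystander: wooden test tube rack with a few tubes, 220 long, 60 wide, 125 tall with the tubes, at the left; origin centre of underside

How it is judged:
By the outcome, as a careful person would: the job done as asked, in the order asked, and still so for the second after the job is handed in, with the robot touching nothing.
It also fails if it takes over 64 s, if anything falls off the work surface, if the arm or the gripper's body presses on something with over 40 N, if the wrist force passes 120 N, or if a joint passes its speed limit or range.

## Working session

There is one attempt and no reset: what is moved stays moved. The work goes in short steps, Python scripts to look and compute and a shell command to move; the robot and the scene stay as the last step left them, time stands still between calls to the robot, and variables do not carry over. Pictures are saved under pics/ and viewed, and the job is handed in when it is done.

```bash
ls; mkdir -p pics; cat > h.py <<'E'
import numpy as np, cv2
from plant import sensors, capture, bot
from scipy.spatial.transform import Rotation as R
def K(c):
    h=c['frame'].shape[0]; f=h/2/np.tan(np.radians(c['vfov'])/2); return f,c['cx'],c['cy']
def cam2world(c,obs=None):
    if 'view' in c: return np.linalg.inv(np.array(c['view']))
    T=np.eye(4); T[:3,:3]=R.from_euler('xyz',obs['tcp_rot']).as_matrix(); T[:3,3]=obs['tool_pos']
    return T@np.array(c['mount'])
def ray(c,u,v,obs=None):
    f,cx,cy=K(c); M=cam2world(c,obs); d=M[:3,:3]@np.array([(u-cx)/f,(v-cy)/f,1]); return M[:3,3],d/np.linalg.norm(d)
def onz(c,u,v,z,obs=None):
    o,d=ray(c,u,v,obs); return o+d*(z-o[2])/d[2]
def tri(*rays):
    A=sum(np.eye(3)-np.outer(d,d) for o,d in rays); b=sum((np.eye(3)-np.outer(d,d))@o for o,d in rays)
    p=np.linalg.solve(A,b); return p,[np.linalg.norm(np.cross(p-o,d)) for o,d in rays]
def proj(c,p,obs=None):
    f,cx,cy=K(c); q=np.linalg.inv(cam2world(c,obs))@np.r_[p,1]; return np.array([cx+f*q[0]/q[2],cy+f*q[1]/q[2]])
E
python3 - <<'E'
from h import *
o=sensors.get_obs(); print(o)
for n in ['scene','side','wrist']:
    c=capture(n); cv2.imwrite(f'pics/{n}0.png',c['frame']); print(n,K(c)); np.save(f'{n}0.npy',c,allow_pickle=True)
    print(cam2world(c,o).round(3))
E
```

```text
pics
{'time': 0.0, 'joint_positions': array([-1.34399670e+00,  3.42720592e-01,  1.52501944e+00, -2.85036148e-05,
        1.27540341e+00, -1.46013834e-01]), 'dq': array([-0.00181286,  0.00224554,  0.0011022 ,  0.002269  , -0.002183  ,
        0.00011167]), 'tau': array([-1.11835107e-03, -4.31246030e+01, -2.44220334e+01,  7.16972980e-02,
        5.58450376e-02, -1.29476666e-04]), 'tool_pos': array([ 191.12416959, -488.47786326,  192.54526995]), 'tcp_rot': array([-1.6992363 ,  1.5692453 ,  1.81517814]), 'contact_force': array([-0.1664976 ,  0.07779928,  0.19720712]), 'moment': array([-0.00875877,  0.00731508, -0.03459768]), 'grip_width': 91.32868926980684}
scene (np.float64(417.1187251801052), 288.3088320348364, 215.8334679496697)
[[-8.880000e-01  2.590000e-01 -3.790000e-01  1.047764e+03]
 [ 4.590000e-01  4.780000e-01 -7.490000e-01  8.223020e+02]
 [-1.200000e-02 -8.390000e-01 -5.440000e-01  7.277160e+02]
 [ 0.000000e+00  0.000000e+00  0.000000e+00  1.000000e+00]]
side (np.float64(475.7563163065191), 270.55711521157383, 221.136411385346)
[[ 9.980000e-01 -2.500000e-02  5.300000e-02  5.605790e+02]
 [-5.900000e-02 -4.810000e-01  8.750000e-01 -1.287076e+03]
 [ 3.000000e-03 -8.760000e-01 -4.820000e-01  8.634180e+02]
 [ 0.000000e+00  0.000000e+00  0.000000e+00  1.000000e+00]]
wrist (np.float64(309.1219925486521), 279.48887503346265, 206.5603146499243)
[[ 3.64000e-01 -8.94000e-01 -2.60000e-01  2.61051e+02]
 [-9.31000e-01 -3.50000e-01 -1.00000e-01 -4.61259e+02]
 [-2.00000e-03  2.79000e-01 -9.60000e-01  3.84459e+02]
 [ 0.00000e+00  0.00000e+00  0.00000e+00  1.00000e+00]]
```

View pics/scene0.png

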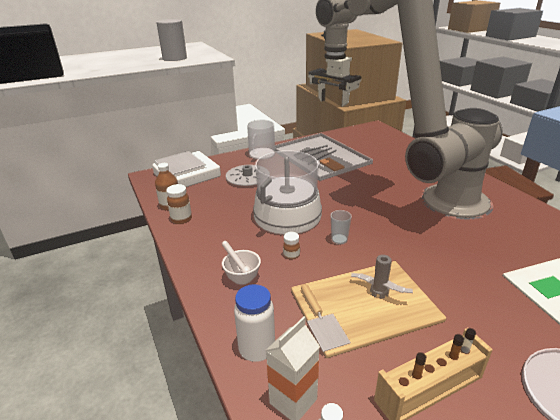

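View pics/side0.png

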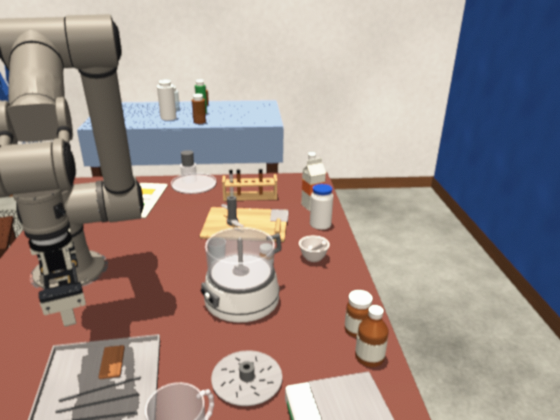

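View pics/wrist0.png

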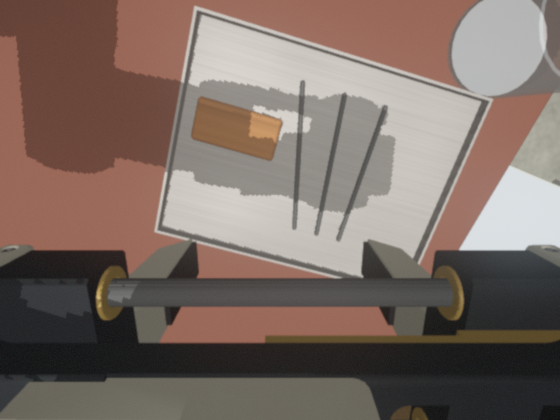

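The scene view has the hub top near (383,260) and the shaft tip near (287,155). In the side view the hub top is near (232,195) and the shaft tip near (240,238). I'll zoom in on both.

```bash
python3 - <<'E'
from h import *
def crop(n,x,y,w,h,k):
    f=cv2.imread(f'pics/{n}0.png')[y:y+h,x:x+w]; return cv2.resize(f,None,fx=k,fy=k,interpolation=cv2.INTER_CUBIC)
a=crop('scene',335,240,100,75,4);b=crop('scene',240,140,100,75,4);c=crop('side',195,175,100,75,4);d=crop('side',195,225,100,75,4)
cv2.imwrite('pics/z0.png',np.vstack([np.hstack([a,b]),np.hstack([c,d])]))
E
```

```text
(no output)
```

View pics/z0.png

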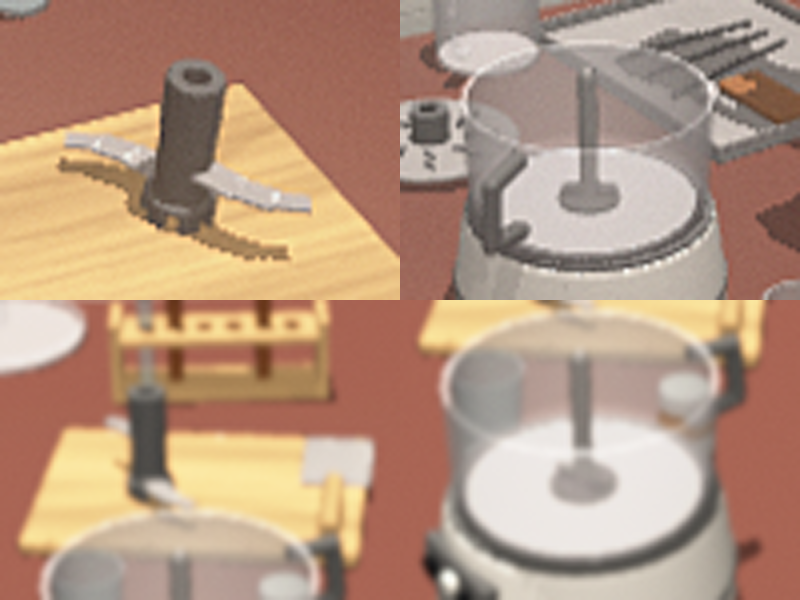

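```bash
python3 - <<'E'
from h import *
s=np.load('scene0.npy',allow_pickle=True).item();d=np.load('side0.npy',allow_pickle=True).item()
print('hub',tri(ray(s,384,258.6),ray(d,231.6,197.5)), onz(s,384,258.6,120),onz(d,231.6,197.5,120))
print('tip',tri(ray(s,287,157),ray(d,239.8,237.8)), onz(s,287,157,207),onz(d,239.8,237.8,207))
# bowl rim ellipse extents
for c,L,Rr in((s,(256.3,164.5),(318.5,164)),(d,(206,247),(274,246))):
    print('rim',onz(c,*L,187),onz(c,*Rr,187))
print('beaker',onz(s,341,214,85),'jar',onz(s,291.5,238,65),'mortar',onz(s,241,258,60))
# hub foot
print('foot',onz(s,335+180/4,240+212/4,15))
T=R.from_euler('xyz',sensors.get_obs()['tcp_rot']).as_matrix(); print(T.round(3)); print(d and np.array(capture('wrist')['mount']).round(3))
E
```

```text
hub (array([512.76136056, 249.55973872, 117.81303993]), [np.float64(1.2495831828094417), np.float64(1.2495831828093376)]) [513.08561101 251.290712   120.        ] [513.97184593 243.44926687 120.        ]
tip (array([ 543.02320325, -180.49284464,  205.56687158]), [np.float64(1.7769754194282013), np.float64(1.7769754194281873)]) [ 542.13917053 -178.72891211  207.        ] [ 544.64268728 -184.53762184  207.        ]
rim [ 625.83341649 -214.60641587  187.        ] [ 463.56503764 -129.31739476  187.        ]
rim [ 453.56195129 -194.31864892  187.        ] [ 636.03099268 -198.98243162  187.        ]
beaker [4.63131678e+02 8.61782826e-02 8.50000000e+01] jar [628.42197807  11.62568471  65.        ] mortar [779.08439708  21.2357883   60.        ]
foot [512.77818825 254.17422372  15.        ]
[[-0.     0.364 -0.931]
 [ 0.001 -0.931 -0.364]
 [-1.    -0.001 -0.   ]]
[[ 0.00000e+00 -2.79000e-01  9.60000e-01 -1.91898e+02]
 [ 1.00000e+00 -0.00000e+00 -0.00000e+00 -1.74000e-01]
 [ 0.00000e+00  9.60000e-01  2.79000e-01 -7.50750e+01]
 [ 0.00000e+00  0.00000e+00  0.00000e+00  1.00000e+00]]
```

```bash
cat >> h.py <<'E'
def delta(target,frm=None):
    o=sensors.get_obs(); T=R.from_euler('xyz',o['tcp_rot']).as_matrix()
    p=o['tool_pos'] if frm is None else frm
    return (T.T@(np.array(target,float)-p)/10).round(2)
def st():
    o=sensors.get_obs(); T=R.from_euler('xyz',o['tcp_rot']).as_matrix()
    print('t',round(o['time'],2),'p',o['tool_pos'].round(1),'x',T[:,0].round(4),'y',T[:,1].round(4),'F',o['contact_force'].round(1),'M',o['moment'].round(2),'g',round(o['grip_width'],1),'q',o['joint_positions'].round(2))
E
python3 - <<'E'
from h import *
a=[460,-40,260];p=np.array([191.242,-488.953,193.241])
print(delta(a,p),delta([513,249.5,250],p))
E
```

```text
[ -6.64 -32.03 -41.38] [ -5.61 -57.06 -56.86]
```

```bash
R='{"dx":-6.6,"dy":-32,"dz":-41.4}'; python3 -m crank '[{"dx":-6.6,"dy":-32,"dz":-41.4},{"dx":-6.6,"dy":-32,"dz":-41.4},{"dx":-6.6,"dy":-32,"dz":-41.4},{"dx":-6.6,"dy":-32,"dz":-41.4},{"dx":-6.6,"dy":-32,"dz":-41.4},{"dx":-6.6,"dy":-32,"dz":-41.4},{"dx":-6.6,"dy":-32,"dz":-41.4},{"dx":-6.6,"dy":-32,"dz":-41.4},{"dx":-6.6,"dy":-32,"dz":-41.4},{"dx":-6.6,"dy":-32,"dz":-41.4},{"dx":-6.6,"dy":-32,"dz":-41.4},{"dx":-6.6,"dy":-32,"dz":-41.4},{"dx":-6.6,"dy":-32,"dz":-41.4},{"dx":-6.6,"dy":-32,"dz":-41.4}]' 100; python3 -c "
from h import *
st(); print(delta([513,249.5,250]))"
```

```text
t 0.2 p [ 191.2 -488.7  192.8] x [-2.e-04  1.e-03 -1.e+00] y [ 0.3642 -0.9313 -0.001 ] F [-0.8 -0.7  0.2] M [-0.01  0.02 -0.06] g 91.9 q [-1.34  0.34  1.52  0.    1.28 -0.15]
[ -5.66 -57.03 -56.86]invalid input at $[0]: expected keys dx, dy, dz, spin
```

```bash
python3 -m crank '[{"dx":-6.6,"dy":-32,"dz":-41.4,"spin":0},{"dx":-6.6,"dy":-32,"dz":-41.4,"spin":0},{"dx":-6.6,"dy":-32,"dz":-41.4,"spin":0},{"dx":-6.6,"dy":-32,"dz":-41.4,"spin":0},{"dx":-6.6,"dy":-32,"dz":-41.4,"spin":0},{"dx":-6.6,"dy":-32,"dz":-41.4,"spin":0},{"dx":-6.6,"dy":-32,"dz":-41.4,"spin":0},{"dx":-6.6,"dy":-32,"dz":-41.4,"spin":0},{"dx":-6.6,"dy":-32,"dz":-41.4,"spin":0},{"dx":-6.6,"dy":-32,"dz":-41.4,"spin":0},{"dx":-6.6,"dy":-32,"dz":-41.4,"spin":0},{"dx":-6.6,"dy":-32,"dz":-41.4,"spin":0},{"dx":-6.6,"dy":-32,"dz":-41.4,"spin":0},{"dx":-6.6,"dy":-32,"dz":-41.4,"spin":0}]' 100; python3 -c "
from h import *
st(); print(delta([513,249.5,250]))"
```

```text
time: 1.37
tool_pos: [462.3, -36.0, 259.7]
tcp_rot: [-2.933, 1.568, 0.586]
contact_force: [-1.7, 0.0, -0.2]
grip_width: 91.8
t 1.37 p [462.3 -36.  259.7] x [ 0.002   0.0013 -1.    ] y [ 3.690e-01 -9.294e-01 -5.000e-04] F [-1.7  0.  -0.2] M [0.06 0.   0.03] g 91.8 q [-0.24  0.18  1.56  0.    1.4   0.95]
[  1.02 -24.67 -15.24]
```

```bash
python3 -m crank '[{"dx":1,"dy":-25,"dz":-15.5,"spin":0},{"dx":1,"dy":-25,"dz":-15.5,"spin":0},{"dx":1,"dy":-25,"dz":-15.5,"spin":0},{"dx":1,"dy":-25,"dz":-15.5,"spin":0},{"dx":1,"dy":-25,"dz":-15.5,"spin":0},{"dx":1,"dy":-25,"dz":-15.5,"spin":0},{"dx":1,"dy":-25,"dz":-15.5,"spin":0},{"dx":1,"dy":-25,"dz":-15.5,"spin":0},{"dx":1,"dy":-25,"dz":-15.5,"spin":0},{"dx":1,"dy":-25,"dz":-15.5,"spin":0},{"dx":1,"dy":-25,"dz":-15.5,"spin":0},{"dx":1,"dy":-25,"dz":-15.5,"spin":0},{"dx":1,"dy":-25,"dz":-15.5,"spin":0}]' 100; python3 -c "
from h import *
st(); o=sensors.get_obs(); c=capture('wrist'); np.save('w1.npy',dict(c=c,o=o),allow_pickle=True); cv2.imwrite('pics/w1.png',c['frame']);st()
print(proj(c,[512.8,249.5,120],o))"
```

```text
time: 2.45
tool_pos: [513.8, 247.8, 249.6]
tcp_rot: [2.534, 1.57, -0.236]
contact_force: [-0.3, 0.1, -0.2]
grip_width: 91.7
t 2.45 p [513.8 247.8 249.6] x [ 5.e-04 -1.e-04 -1.e+00] y [ 3.624e-01 -9.320e-01  3.000e-04] F [-0.3  0.1 -0.2] M [ 0.05 -0.   -0.02] g 91.7 q [ 0.32  0.39  1.29 -0.    1.46  1.52]
t 2.5 p [513.8 248.  249.6] x [ 6.e-04  0.e+00 -1.e+00] y [ 3.626e-01 -9.319e-01  2.000e-04] F [ 0.2  0.4 -0.4] M [-0.02 -0.02  0.03] g 91.5 q [ 0.32  0.39  1.29 -0.    1.46  1.52]
[277.80392806 190.44643802]
```

View pics/w1.png

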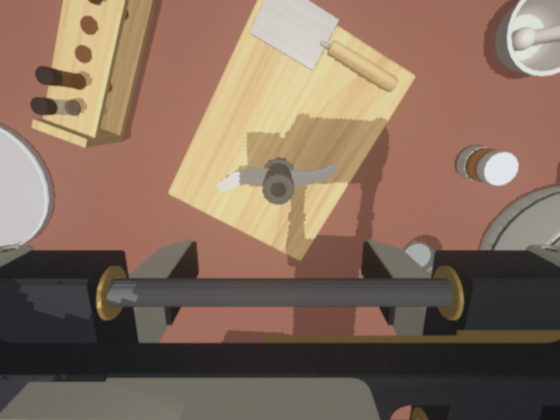

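```bash
python3 -c "
from h import *
w=np.load('w1.npy',allow_pickle=True).item(); f=w['c']['frame']
cv2.imwrite('pics/w1z.png',cv2.resize(f[145:220,230:330],None,fx=8,fy=8,interpolation=cv2.INTER_CUBIC))"
```

```text
(no output)
```

View pics/w1z.png

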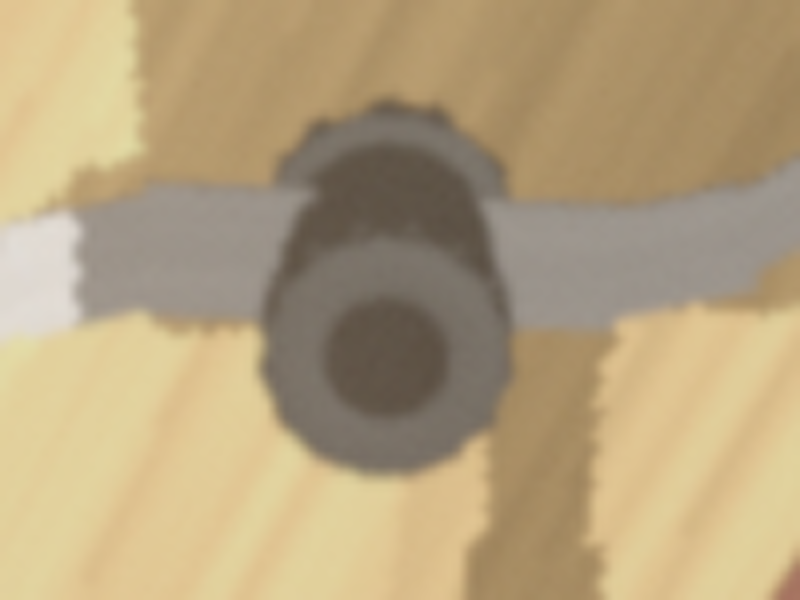

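```bash
python3 -c "
from h import *
w=np.load('w1.npy',allow_pickle=True).item()
p=onz(w['c'],277.9,189.0,120,w['o']); print(p); st(); print(delta([p[0],p[1],86]))"
```

```text
[514.31126553 249.97442328 120.        ]
t 2.5 p [513.8 248.  249.6] x [ 6.e-04  0.e+00 -1.e+00] y [ 3.626e-01 -9.319e-01  2.000e-04] F [ 0.2  0.4 -0.4] M [-0.02 -0.02  0.03] g 91.5 q [ 0.32  0.39  1.29 -0.    1.46  1.52]
[16.36 -0.17 -0.11]
```

```bash
python3 -m crank '[{"dx":4,"dy":0,"dz":-0.1,"spin":0},{"dx":8,"dy":0,"dz":-0.1,"spin":0},{"dx":11,"dy":0,"dz":-0.1,"spin":0},{"dx":13,"dy":0,"dz":-0.1,"spin":0},{"dx":14.5,"dy":0,"dz":-0.1,"spin":0},{"dx":15.6,"dy":0,"dz":-0.1,"spin":0},{"dx":16.4,"dy":0,"dz":-0.1,"spin":0},{"dx":16.4,"dy":0,"dz":-0.1,"spin":0},{"dx":16.4,"dy":0,"dz":-0.1,"spin":0}]' 100; python3 -c "
from h import *
st(); o=sensors.get_obs(); c=capture('wrist'); np.save('w2.npy',dict(c=c,o=o),allow_pickle=True); cv2.imwrite('pics/w2.png',c['frame'])
c=capture('scene'); f=cv2.resize(c['frame'][200:320,300:460],None,fx=5,fy=5);cv2.imwrite('pics/s2.png',f)"
```

```text
time: 3.25
tool_pos: [514.7, 249.2, 85.5]
tcp_rot: [2.177, 1.571, -0.592]
contact_force: [-1.0, -0.5, 0.5]
grip_width: 91.9
t 3.25 p [514.7 249.2  85.5] x [ 1.e-04 -1.e-04 -1.e+00] y [ 3.638e-01 -9.315e-01  1.000e-04] F [-1.  -0.5  0.5] M [ 0.04  0.01 -0.01] g 91.9 q [ 0.32  0.53  1.54 -0.    1.07  1.52]
```

View pics/w2.png

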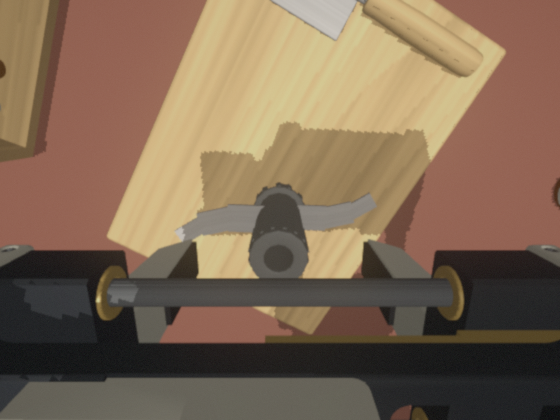

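View pics/s2.png

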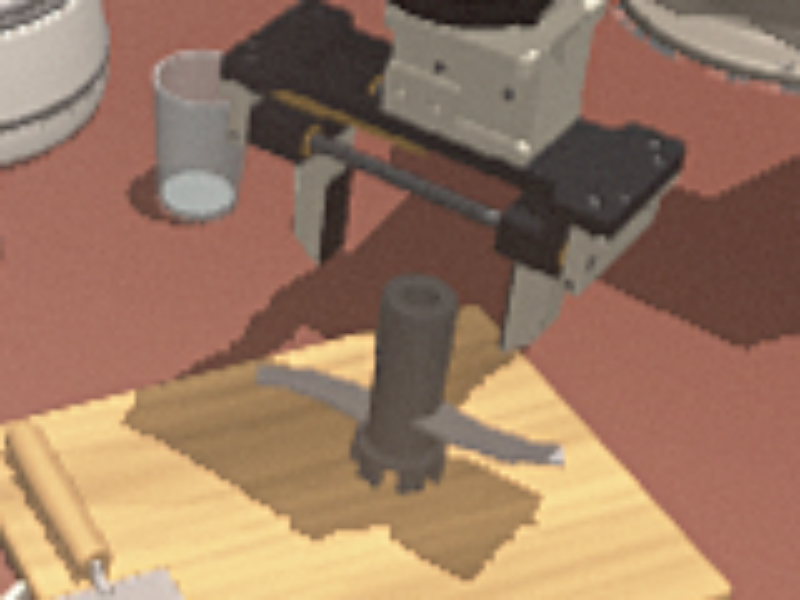

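```bash
python3 -c "
from h import *
w=np.load('w2.npy',allow_pickle=True).item(); f=w['c']['frame']
print(onz(w['c'],278,258,120,w['o']),proj(w['c'],[514.7,249.2,120],w['o']))
cv2.imwrite('pics/w2z.png',cv2.resize(f[215:290,230:330],None,fx=8,fy=8,interpolation=cv2.INTER_CUBIC))"
```

```text
[513.90768191 250.05354201 120.        ] [279.94514194 257.29701511]
```

View pics/w2z.png

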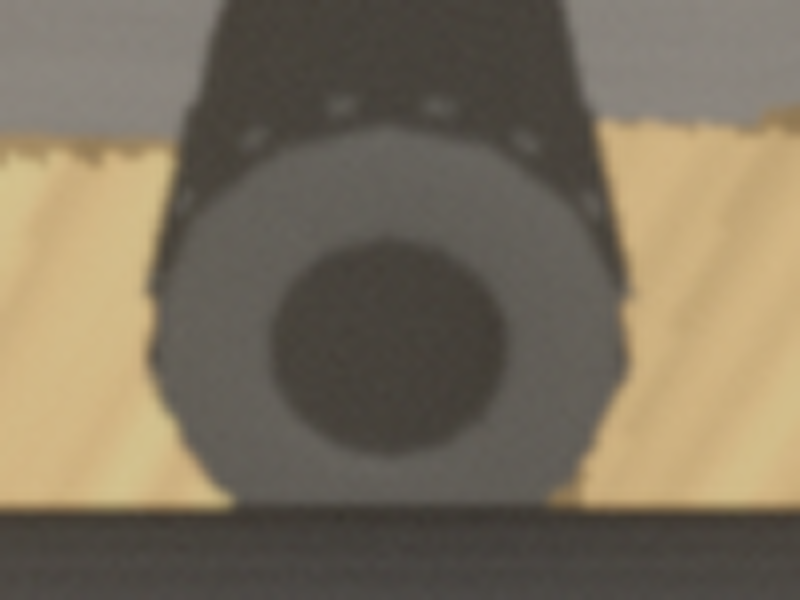

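```bash
python3 -m crank '[{"dx":0,"dy":0,"dz":0,"spin":0},{"dx":0,"dy":0,"dz":0,"spin":0},{"dx":0,"dy":0,"dz":0,"spin":0},{"dx":0,"dy":0,"dz":0,"spin":0},{"dx":0,"dy":0,"dz":0,"spin":0},{"dx":0,"dy":0,"dz":0,"spin":0},{"dx":0,"dy":0,"dz":0,"spin":0},{"dx":0,"dy":0,"dz":0,"spin":0},{"dx":0,"dy":0,"dz":0,"spin":0},{"dx":0,"dy":0,"dz":0,"spin":0}]' 0; python3 -c "
from h import *
st()"
```

```text
time: 4.18
tool_pos: [514.5, 249.6, 85.3]
tcp_rot: [-2.978, 1.571, 0.536]
contact_force: [-2.1, -0.9, 16.5]
grip_width: 30.0
t 4.18 p [514.5 249.6  85.3] x [ 2.e-04  1.e-04 -1.e+00] y [ 0.3642 -0.9313 -0.    ] F [-2.1 -0.9 16.5] M [-0.41  0.07 -0.01] g 30.0 q [0.32 0.53 1.54 0.   1.07 1.52]
```

```bash
python3 -c "
from h import *
c=capture('wrist'); cv2.imwrite('pics/w3.png',c['frame']);st()
c=capture('scene'); f=cv2.resize(c['frame'][200:320,300:460],None,fx=5,fy=5);cv2.imwrite('pics/s3.png',f)"
```

```text
t 4.23 p [515.5 249.7  86.6] x [ 2.8e-03  3.0e-04 -1.0e+00] y [ 3.644e-01 -9.312e-01  7.000e-04] F [-1.2  0.6 16. ] M [ 0.04  0.29 -0.06] g 25.5 q [ 0.32  0.53  1.54 -0.    1.07  1.52]
```

View pics/w3.png

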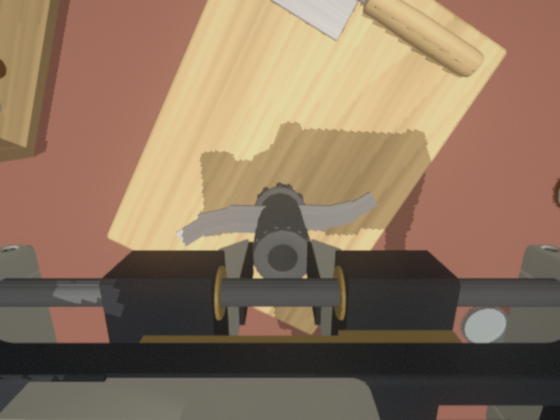

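View pics/s3.png

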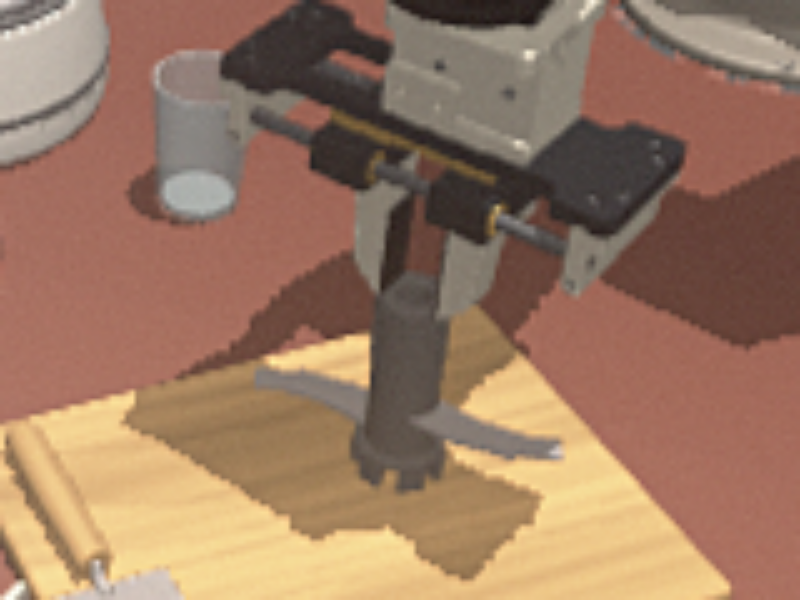

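```bash
python3 -c "
from h import *
s=np.load('scene0.npy',allow_pickle=True).item();w=np.load('w2.npy',allow_pickle=True).item()
y=np.array([.364,-.931,0])
t=np.array([514.7,249.2,85.5])
for p in (t,t+y*46,t-y*46,t+[0,0,34.5],t+[0,0,34.5]+y*46,t+[0,0,34.5]-y*46): print(((proj(s,p)-[300,200])*5).round(),proj(w['c'],p,w['o']).round())
t0=np.array([191.2,-488.5,192.5]);print(proj(s,t0))
st()"; python3 - <<'E'
import cv2
f=cv2.imread('pics/scene0.png')[50:110,290:370]; cv2.imwrite('pics/z1.png',cv2.resize(f,None,fx=8,fy=8))
E
```

```text
[406. 349.] [280. 235.]
[323. 309.] [349. 235.]
[494. 392.] [211. 235.]
[414. 292.] [280. 257.]
[329. 252.] [363. 257.]
[504. 333.] [197. 257.]
[331.6412552  111.50408139]
t 4.28 p [515.8 250.2  87.2] x [ 0.0037  0.0016 -1.    ] y [ 3.641e-01 -9.314e-01 -2.000e-04] F [-2.1  4.1 14.5] M [0.78 0.52 0.01] g 21.7 q [0.32 0.53 1.54 0.   1.07 1.52]
```

View pics/z1.png

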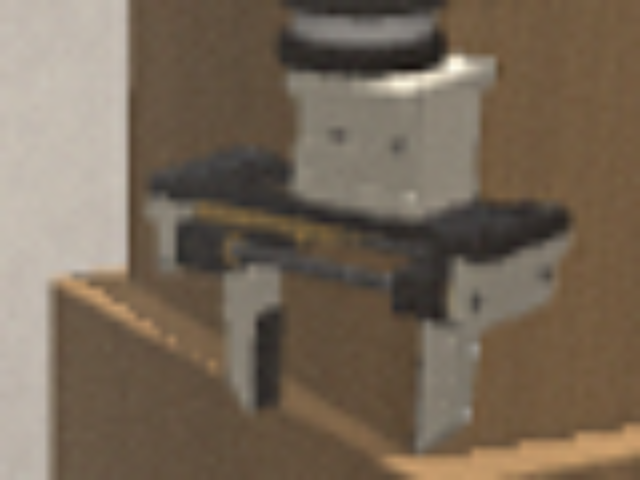

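The fingers have not taken the hub: the opening reads 21.7 mm, there is an upward force of 15 N, and their ends show about 30 mm above the stated TCP. I'll open at once, lift a little and measure the finger ends.

```bash
python3 -m crank '[{"dx":0,"dy":0,"dz":0,"spin":0},{"dx":0,"dy":0,"dz":0,"spin":0},{"dx":0,"dy":0,"dz":0,"spin":0},{"dx":0,"dy":0,"dz":0,"spin":0},{"dx":0,"dy":0,"dz":0,"spin":0},{"dx":0,"dy":0,"dz":0,"spin":0},{"dx":-2,"dy":0,"dz":0,"spin":0},{"dx":-4,"dy":0,"dz":0,"spin":0},{"dx":-4,"dy":0,"dz":0,"spin":0},{"dx":-4,"dy":0,"dz":0,"spin":0}]' 100; python3 -c "
from h import *
st(); o=sensors.get_obs(); c=capture('wrist'); np.save('w4.npy',dict(c=c,o=o),allow_pickle=True); cv2.imwrite('pics/w4.png',c['frame'])
c=capture('scene'); f=cv2.resize(c['frame'][200:320,300:460],None,fx=5,fy=5);cv2.imwrite('pics/s4.png',f)
c=capture('side'); f=cv2.resize(c['frame'][120:240,160:320],None,fx=5,fy=5);cv2.imwrite('pics/d4.png',f)"
```

```text
time: 5.12
tool_pos: [514.9, 249.7, 125.8]
tcp_rot: [3.028, 1.569, 0.259]
contact_force: [-0.4, 0.6, -1.0]
grip_width: 84.1
t 5.12 p [514.9 249.7 125.8] x [ 1.8e-03  5.0e-04 -1.0e+00] y [ 3.643e-01 -9.313e-01  2.000e-04] F [-0.4  0.6 -1. ] M [-0.01  0.01  0.03] g 84.1 q [ 0.32  0.49  1.49 -0.    1.16  1.52]
```

View pics/w4.png

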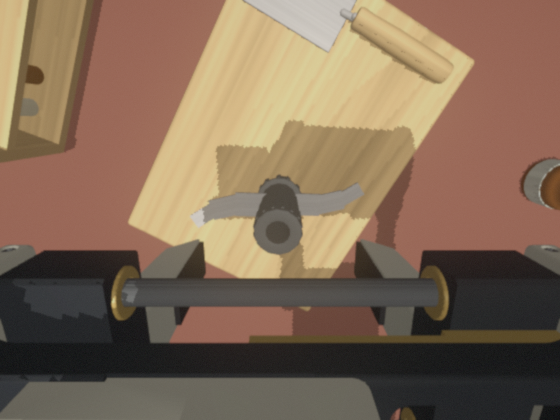

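View pics/s4.png

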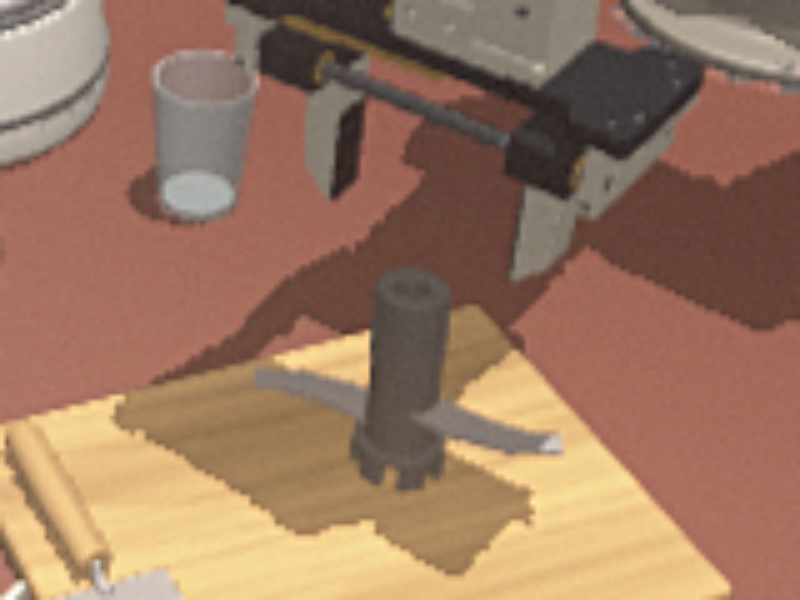

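View pics/d4.png

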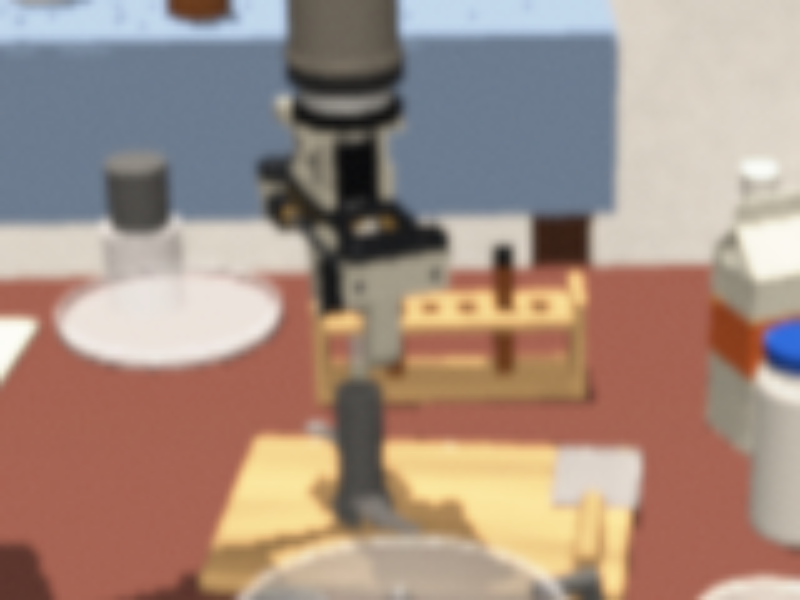

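```bash
python3 -c "
from h import *
s=np.load('scene0.npy',allow_pickle=True).item();d=np.load('side0.npy',allow_pickle=True).item();w=np.load('w4.npy',allow_pickle=True).item()
t=np.array([514.9,249.7,0]);y=np.array([.3643,-.9313,0]);z=np.array([-.9313,-.3643,0])
for h in (126,140,150,155,160,165):
  print(h,[((proj(s,t+[0,0,h]+y*a)-[300,200])*5).round() for a in(-42,42)],[((proj(d,t+[0,0,h]+y*a)-[160,120])*5).round() for a in(52,)],[proj(w['c'],t+[0,0,h]+y*a+z*b,w['o']).round() for a in(-42,42) for b in (-9.5,9.5)])
f=w['c']['frame']
cv2.imwrite('pics/w4z.png',cv2.resize(f[170:320,180:380],None,fx=4,fy=4,interpolation=cv2.INTER_CUBIC))
"
```

```text
126 [array([498., 320.]), array([338., 246.])] [array([386., 406.])] [array([216., 221.]), array([217., 248.]), array([344., 221.]), array([342., 248.])]
140 [array([503., 296.]), array([340., 222.])] [array([385., 388.])] [array([211., 229.]), array([213., 257.]), array([348., 229.]), array([347., 257.])]
150 [array([506., 278.]), array([342., 205.])] [array([384., 374.])] [array([207., 235.]), array([209., 264.]), array([352., 234.]), array([350., 264.])]
155 [array([507., 269.]), array([343., 196.])] [array([384., 368.])] [array([205., 238.]), array([208., 268.]), array([354., 238.]), array([352., 268.])]
160 [array([509., 260.]), array([344., 187.])] [array([384., 361.])] [array([203., 241.]), array([206., 272.]), array([356., 241.]), array([354., 272.])]
165 [array([510., 251.]), array([345., 178.])] [array([384., 355.])] [array([201., 245.]), array([204., 277.]), array([359., 245.]), array([356., 277.])]
```

View pics/w4z.png

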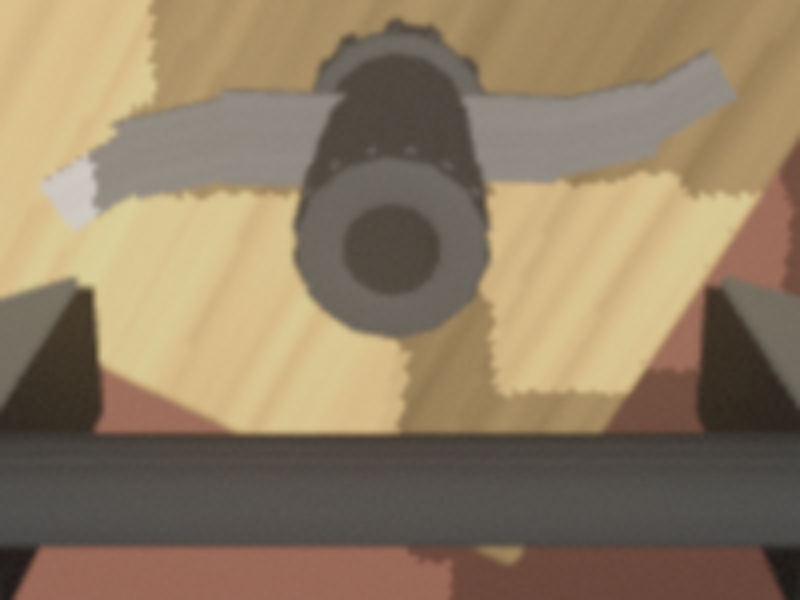

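```bash
python3 -c "
from h import *
w=np.load('w4.npy',allow_pickle=True).item();s=np.load('scene0.npy',allow_pickle=True).item();d=np.load('side0.npy',allow_pickle=True).item()
p=onz(w['c'],277.6,231.9,120,w['o']);print(p)
print(tri(ray(s,300+411/5,200+287/5),ray(d,160+360/5,120+383/5)))
print(tri(ray(s,300+411/5,200+287/5),ray(w['c'],277.6,231.9,w['o'])))
st();print(delta([p[0],p[1],54]))
"
```

```text
[514.12338849 250.95993078 120.        ]
(array([515.40242176, 247.36168422, 121.62776515]), [np.float64(0.0009295202052146677), np.float64(0.0009295202052433986)])
(array([517.06769485, 250.98241964, 125.01716932]), [np.float64(1.2894246749694405), np.float64(1.289424674969535)])
t 5.27 p [513.7 249.2 124. ] x [-2.2e-03 -8.0e-04 -1.0e+00] y [ 0.3642 -0.9313 -0.    ] F [-0.7 -1.   0.6] M [-0.05 -0.01 -0.03] g 91.0 q [ 0.32  0.49  1.49 -0.    1.16  1.52]
[ 7.   -0.15 -0.12]
```

```bash
python3 -m crank '[{"dx":2,"dy":-0.1,"dz":0,"spin":0},{"dx":4,"dy":-0.1,"dz":0,"spin":0},{"dx":5.5,"dy":-0.1,"dz":0,"spin":0},{"dx":6.5,"dy":-0.1,"dz":0,"spin":0},{"dx":7,"dy":-0.1,"dz":0,"spin":0},{"dx":7,"dy":-0.1,"dz":0,"spin":0},{"dx":7,"dy":-0.1,"dz":0,"spin":0}]' 100; python3 -c "
from h import *
st(); o=sensors.get_obs(); c=capture('wrist'); np.save('w5.npy',dict(c=c,o=o),allow_pickle=True); cv2.imwrite('pics/w5.png',c['frame'])
c=capture('scene'); f=cv2.resize(c['frame'][200:320,300:460],None,fx=5,fy=5);cv2.imwrite('pics/s5.png',f)"
```

```text
time: 5.85
tool_pos: [514.3, 250.5, 55.3]
tcp_rot: [2.136, 1.571, -0.632]
contact_force: [-0.1, 0.6, 0.7]
grip_width: 91.5
t 5.85 p [514.3 250.5  55.3] x [ 1.e-04 -1.e-04 -1.e+00] y [ 3.642e-01 -9.313e-01  1.000e-04] F [-0.1  0.6  0.7] M [ 0.   -0.02 -0.01] g 91.5 q [ 0.32  0.57  1.57 -0.    1.    1.52]
```

View pics/w5.png

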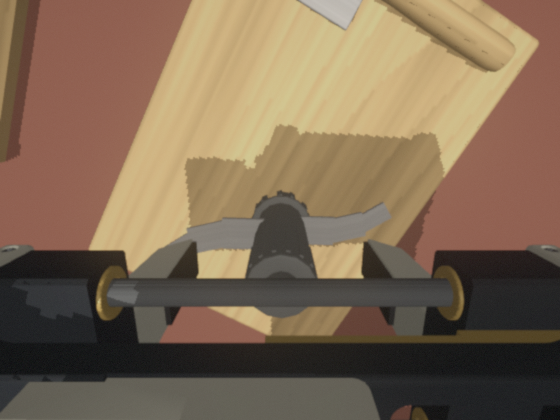

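View pics/s5.png

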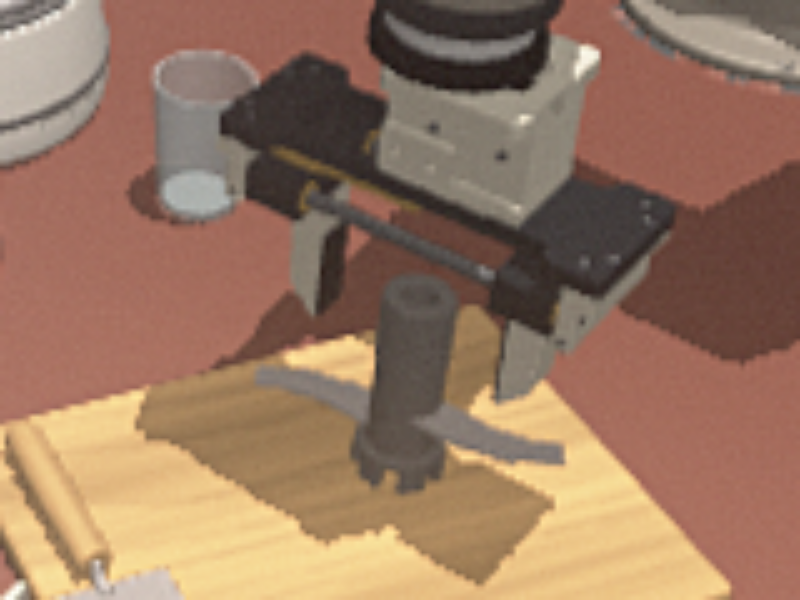

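```bash
python3 -m crank '[{"dx":0,"dy":0,"dz":0,"spin":0},{"dx":0,"dy":0,"dz":0,"spin":0},{"dx":0,"dy":0,"dz":0,"spin":0},{"dx":0,"dy":0,"dz":0,"spin":0},{"dx":0,"dy":0,"dz":0,"spin":0},{"dx":0,"dy":0,"dz":0,"spin":0},{"dx":0,"dy":0,"dz":0,"spin":0},{"dx":0,"dy":0,"dz":0,"spin":0},{"dx":0,"dy":0,"dz":0,"spin":0}]' 0; python3 -c "
from h import *
st(); o=sensors.get_obs(); c=capture('wrist'); np.save('w6.npy',dict(c=c,o=o),allow_pickle=True); cv2.imwrite('pics/w6.png',c['frame'])
c=capture('scene'); f=cv2.resize(c['frame'][200:320,300:460],None,fx=5,fy=5);cv2.imwrite('pics/s6.png',f);st()"
```

```text
time: 6.7
tool_pos: [514.1, 250.4, 55.1]
tcp_rot: [0.886, 1.571, -1.883]
contact_force: [0.1, 0.4, -0.5]
grip_width: 36.3
t 6.7 p [514.1 250.4  55.1] x [-0.e+00 -1.e-04 -1.e+00] y [ 3.642e-01 -9.313e-01  1.000e-04] F [ 0.1  0.4 -0.5] M [-0.03  0.04 -0.  ] g 36.3 q [ 0.32  0.57  1.57 -0.    1.    1.52]
t 6.8 p [514.2 250.4  55.2] x [ 1.e-04 -1.e-04 -1.e+00] y [ 3.642e-01 -9.313e-01  2.000e-04] F [-0.7 -0.1 -0.5] M [ 0.04 -0.    0.03] g 33.3 q [ 0.32  0.57  1.57 -0.    1.    1.52]
```

View pics/w6.png

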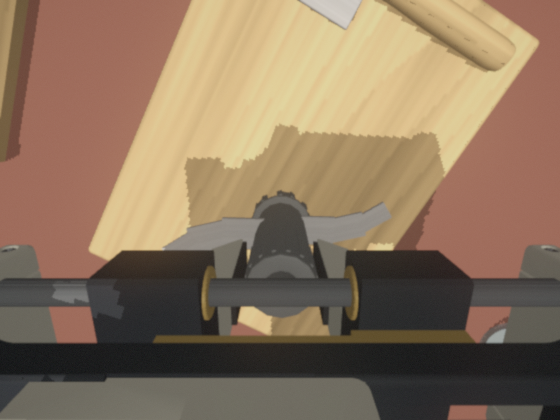

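View pics/s6.png

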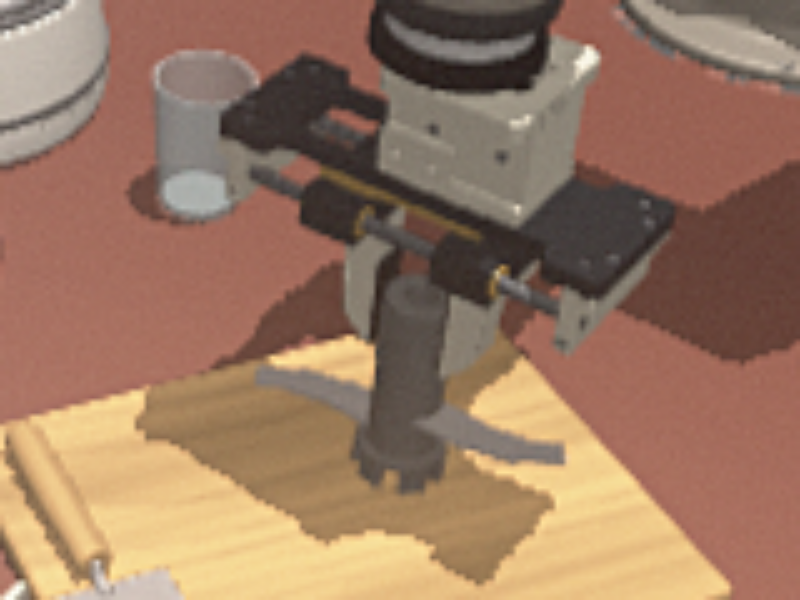

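```bash
python3 -m crank '[{"dx":0,"dy":0,"dz":0,"spin":0},{"dx":0,"dy":0,"dz":0,"spin":0},{"dx":0,"dy":0,"dz":0,"spin":0},{"dx":0,"dy":0,"dz":0,"spin":0},{"dx":-0.5,"dy":0,"dz":0,"spin":0},{"dx":-1,"dy":0,"dz":0,"spin":0},{"dx":-1.5,"dy":0,"dz":0,"spin":0},{"dx":-2,"dy":0,"dz":0,"spin":0},{"dx":-2,"dy":0,"dz":0,"spin":0},{"dx":-2,"dy":0,"dz":0,"spin":0}]'; python3 -c "
from h import *
st(); o=sensors.get_obs(); c=capture('scene'); f=cv2.resize(c['frame'][200:320,300:460],None,fx=5,fy=5);cv2.imwrite('pics/s7.png',f);st()"
```

```text
time: 7.63
tool_pos: [514.4, 250.5, 75.7]
tcp_rot: [3.023, 1.57, 0.254]
contact_force: [-0.5, -0.7, -2.5]
grip_width: 33.6
t 7.63 p [514.4 250.5  75.7] x [ 1.e-03  2.e-04 -1.e+00] y [ 3.642e-01 -9.313e-01  1.000e-04] F [-0.5 -0.7 -2.5] M [ 0.03  0.   -0.04] g 33.6 q [ 0.32  0.54  1.55 -0.    1.05  1.52]
t 7.68 p [514.1 250.4  75.3] x [ 3.e-04  0.e+00 -1.e+00] y [ 3.642e-01 -9.313e-01  1.000e-04] F [-0.4  0.6 -3.1] M [ 0.03 -0.04 -0.01] g 33.1 q [ 0.32  0.54  1.55 -0.    1.05  1.52]
```

View pics/s7.png

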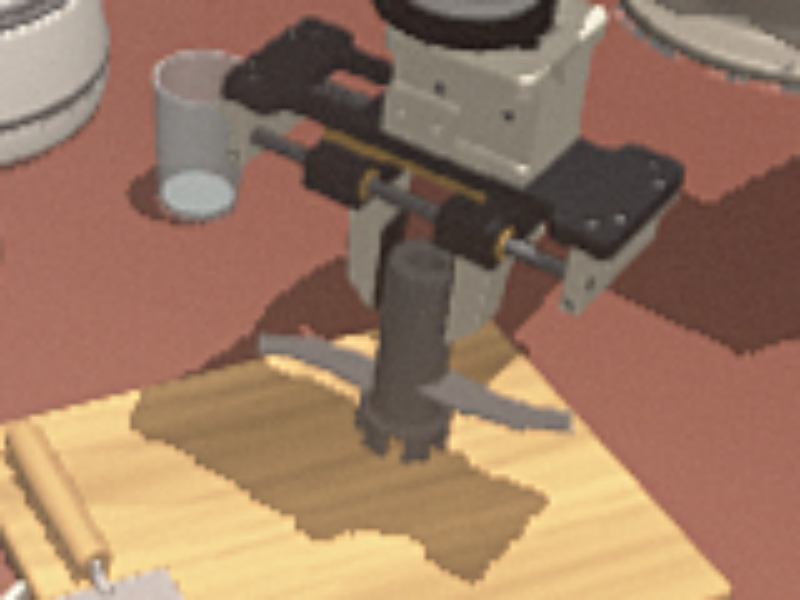

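Lifted upright with about 3 N of load. By reported height the foot is 40 mm below the TCP. Next I raise it and carry it to a point beside the shaft where the wrist camera can see the tip.

```bash
python3 -m crank '[{"dx":-1,"dy":0,"dz":0,"spin":0},{"dx":-3,"dy":0,"dz":0,"spin":0},{"dx":-6,"dy":0,"dz":0,"spin":0},{"dx":-9,"dy":0,"dz":0,"spin":0},{"dx":-12,"dy":1,"dz":0.5,"spin":0},{"dx":-15,"dy":2.5,"dz":1.2,"spin":0},{"dx":-18,"dy":4.5,"dz":2.1,"spin":0},{"dx":-20,"dy":7,"dz":3.2,"spin":0},{"dx":-21,"dy":9.7,"dz":4.5,"spin":0},{"dx":-21.5,"dy":12.4,"dz":5.7,"spin":0},{"dx":-21.5,"dy":15.1,"dz":7,"spin":0},{"dx":-21.5,"dy":17.8,"dz":8.2,"spin":0},{"dx":-21.5,"dy":20.5,"dz":9.4,"spin":0},{"dx":-21.5,"dy":23,"dz":10.6,"spin":0},{"dx":-21.5,"dy":25,"dz":11.5,"spin":0},{"dx":-21.5,"dy":26.7,"dz":12.3,"spin":0},{"dx":-21.5,"dy":27.7,"dz":12.8,"spin":0},{"dx":-21.5,"dy":28.2,"dz":13,"spin":0},{"dx":-21.5,"dy":28.2,"dz":13,"spin":0},{"dx":-21.5,"dy":28.2,"dz":13,"spin":0}]'; python3 -c "
from h import *
st(); o=sensors.get_obs(); c=capture('wrist'); np.save('w8.npy',dict(c=c,o=o),allow_pickle=True); cv2.imwrite('pics/w8.png',c['frame'])
c=capture('scene'); np.save('s8.npy',c,allow_pickle=True);cv2.imwrite('pics/s8.png',c['frame'])
print(proj(np.load('w8.npy',allow_pickle=True).item()['c'],[543,-180.5,207],o))"
```

```text
time: 9.35
tool_pos: [495.7, -58.9, 290.3]
tcp_rot: [-1.878, 1.57, 1.636]
contact_force: [0.2, -0.1, -3.0]
grip_width: 33.4
t 9.35 p [495.7 -58.9 290.3] x [-0.e+00  5.e-04 -1.e+00] y [ 3.643e-01 -9.313e-01 -5.000e-04] F [ 0.2 -0.1 -3. ] M [ 0.03  0.01 -0.02] g 33.4 q [-0.27  0.24  1.41  0.    1.5   0.93]
[421.14662848 201.82589416]
```

View pics/w8.png

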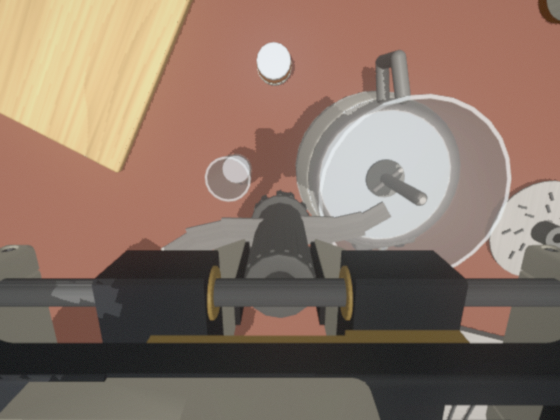

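View pics/s8.png

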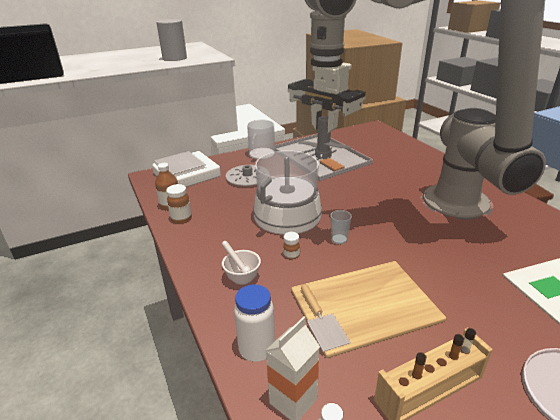

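```bash
python3 -c "
from h import *
w=np.load('w8.npy',allow_pickle=True).item(); f=w['c']['frame']
a=cv2.resize(f[165:240,365:465],None,fx=8,fy=8,interpolation=cv2.INTER_CUBIC)
cv2.imwrite('pics/w8z.png',a)
cv2.imwrite('pics/w8y.png',cv2.resize(f[180:330,190:390],None,fx=4,fy=4,interpolation=cv2.INTER_CUBIC))
"
```

```text
(no output)
```

View pics/w8z.png

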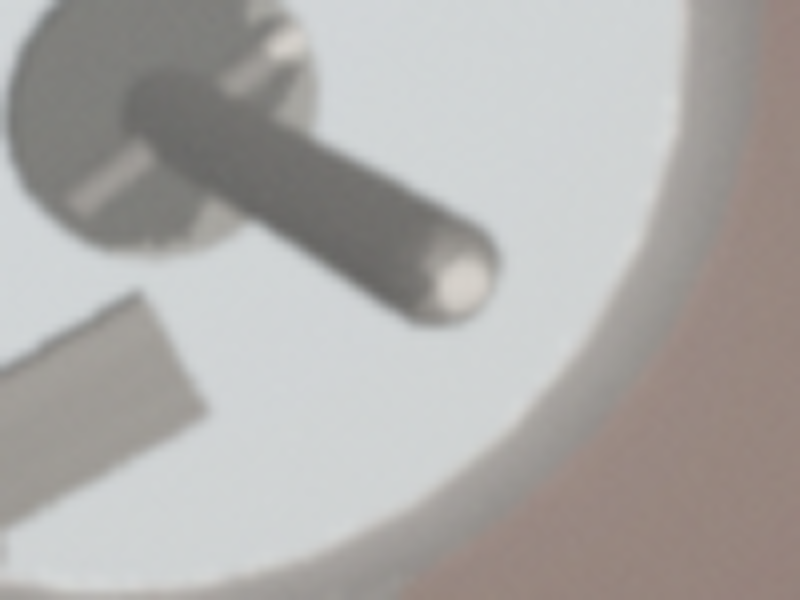

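View pics/w8y.png

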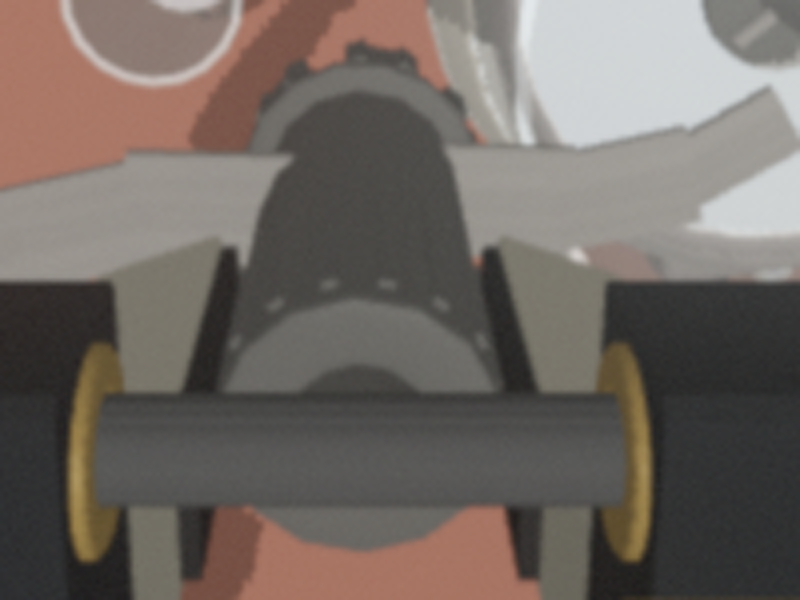

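```bash
python3 -c "
from h import *
w=np.load('w8.npy',allow_pickle=True).item(); c=w['c'];o=w['o']
tip=onz(c,422.6,199.8,207,o); print('tip',tip)
P=lambda x,y:onz(c,365+x/8-.44,165+y/8-.44,110,o)
a,b=P(78,205),P(290,38); print(a,b,np.linalg.norm(a-b),'mid',(a+b)/2,'ang',np.degrees(np.arctan2(*(b-a)[1::-1])))
sh=onz(c,365+162/8-.44,165+98/8-.44,102,o);print('shoulder',sh, 'wid',onz(c,365+8/8,165+110/8,102,o),onz(c,365+318/8,165+100/8,102,o))
s=np.load('s8.npy',allow_pickle=True).item(); f=s['frame']
cv2.imwrite('pics/s8z.png',cv2.resize(f[75:175,265:385],None,fx=6,fy=6,interpolation=cv2.INTER_CUBIC))
w=np.load('w4.npy',allow_pickle=True).item()['c']['frame']
cv2.imwrite('pics/w4f.png',cv2.resize(w[165:215,245:315],None,fx=11,fy=11,interpolation=cv2.INTER_CUBIC))
"
```

```text
tip [ 545.19857451 -180.81279171  207.        ]
[ 527.18102036 -171.9831513   110.        ] [ 562.20223873 -190.37624629  110.        ] 39.5574478353975 mid [ 544.69162955 -181.1796988   110.        ] ang -27.708392533462057
shoulder [ 546.49716274 -179.60746138  102.        ] wid [ 535.75692217 -158.856911    102.        ] [ 554.758767   -203.14620143  102.        ]
```

View pics/s8z.png

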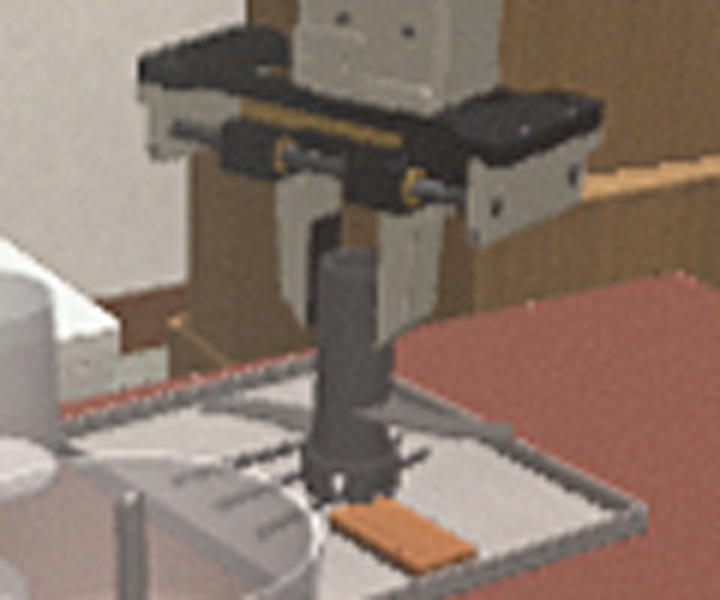

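View pics/w4f.png

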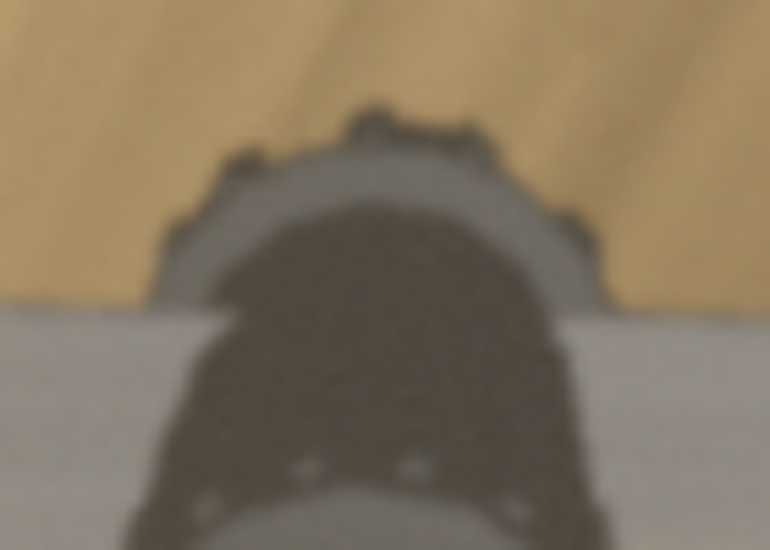

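```bash
python3 -c "
from h import *
for n in (6,8):
  w=np.load(f'w{n}.npy',allow_pickle=True).item()['c']['frame']
  cv2.imwrite(f'pics/f{n}.png',cv2.resize(w[180:230,245:320],None,fx=10,fy=10,interpolation=cv2.INTER_CUBIC))
"
```

```text
(no output)
```

View pics/f6.png

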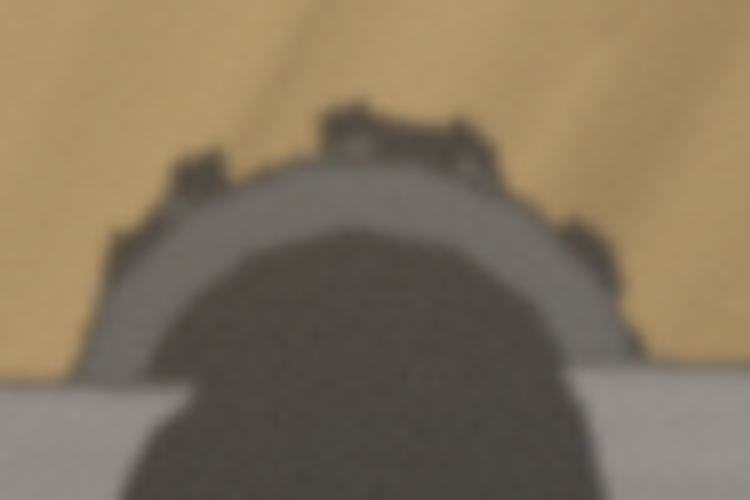

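View pics/f8.png

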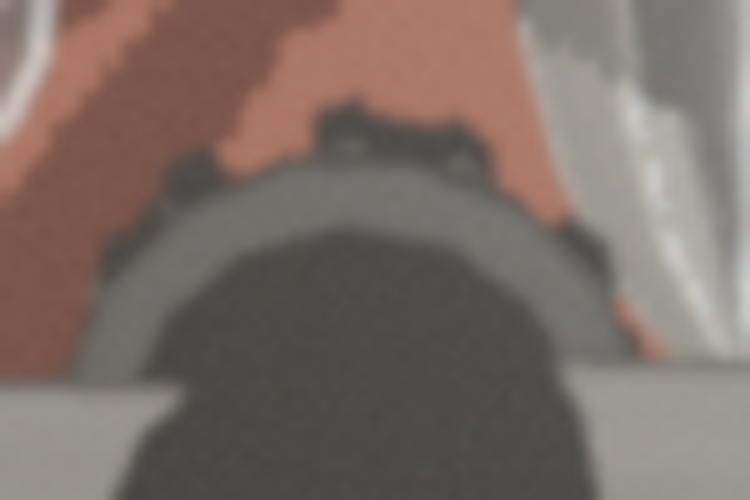

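```bash
python3 -c "
from h import *
for n,z,pts in ((6,15,[(115,235),(222,158),(322,112),(492,150),(572,222),(620,275)]),(8,250,[(105,240),(212,155),(318,110),(488,145),(572,220),(610,275)])):
  w=np.load(f'w{n}.npy',allow_pickle=True).item(); t=w['o']['tool_pos']; T=R.from_euler('xyz',w['o']['tcp_rot']).as_matrix()
  for x,y in pts:
    p=onz(w['c'],245+x/10-.45,180+y/10-.45,z,w['o'])-t
    print(n,np.degrees(np.arctan2(p[1],p[0])).round(1),np.hypot(*p[:2]).round(1))
"
```

```text
6 81.5 21.3
6 52.3 19.6
6 27.8 20.5
6 -10.5 20.5
6 -34.5 20.7
6 -49.4 22.2
8 83.6 21.8
8 54.0 20.2
8 28.7 20.7
8 -9.2 20.6
8 -34.1 20.7
8 -48.8 21.4
```

```bash
python3 -c "
from h import *
st();print(delta([544.8,-181,275]))"
```

```text
t 9.45 p [495.8 -58.5 290.3] x [ 1.e-04  3.e-04 -1.e+00] y [ 3.653e-01 -9.309e-01 -3.000e-04] F [ 0.1 -0.7 -3.5] M [-0.01  0.02  0.01] g 33.7 q [-0.27  0.24  1.41  0.    1.5   0.93]
[ 1.53 13.19 -0.08]
```

```bash
python3 -m crank '[{"dx":0,"dy":1,"dz":0,"spin":0},{"dx":0,"dy":3,"dz":0,"spin":0},{"dx":0,"dy":5.5,"dz":0,"spin":0},{"dx":0,"dy":8,"dz":0,"spin":0},{"dx":0,"dy":10.5,"dz":-0.1,"spin":0},{"dx":0,"dy":12.2,"dz":-0.1,"spin":0},{"dx":0.5,"dy":13,"dz":-0.1,"spin":0},{"dx":1,"dy":13.1,"dz":-0.1,"spin":0},{"dx":1.5,"dy":13.1,"dz":-0.1,"spin":0},{"dx":1.5,"dy":13.1,"dz":-0.1,"spin":0},{"dx":1.5,"dy":13.1,"dz":-0.1,"spin":0},{"dx":1.5,"dy":13.1,"dz":-0.1,"spin":0}]'; python3 -c "
from h import *
st(); o=sensors.get_obs(); w=capture('wrist'); np.save('w9.npy',dict(c=w,o=o),allow_pickle=True)
st()
s=capture('scene');d=capture('side')
np.save('s9.npy',s,allow_pickle=True);np.save('d9.npy',d,allow_pickle=True)
g=lambda f,x,y:cv2.resize(f[y:y+100,x:x+80],None,fx=5,fy=5,interpolation=cv2.INTER_CUBIC)
cv2.imwrite('pics/p9.png',np.hstack([g(s['frame'],250,90),g(d['frame'],200,160)]));cv2.imwrite('pics/w9.png',w['frame'])"
```

```text
time: 10.45
tool_pos: [544.4, -180.3, 275.7]
tcp_rot: [2.499, 1.57, -0.269]
contact_force: [0.2, -0.0, -1.9]
grip_width: 33.7
t 10.45 p [ 544.4 -180.3  275.7] x [ 5.e-04 -1.e-04 -1.e+00] y [ 3.653e-01 -9.309e-01  3.000e-04] F [ 0.2 -0.  -1.9] M [-0.03 -0.04 -0.04] g 33.7 q [-0.45  0.39  1.23  0.    1.52  0.74]
t 10.5 p [ 544.4 -180.4  275.8] x [ 8.e-04 -4.e-04 -1.e+00] y [ 3.652e-01 -9.309e-01  7.000e-04] F [-0.2 -0.4 -1.6] M [-0.02 -0.05 -0.04] g 33.6 q [-0.45  0.39  1.23  0.    1.52  0.74]
```

View pics/p9.png

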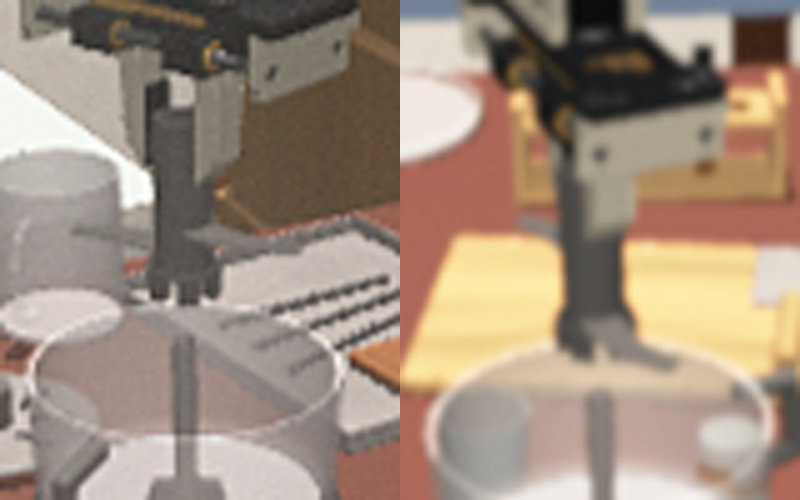

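View pics/w9.png

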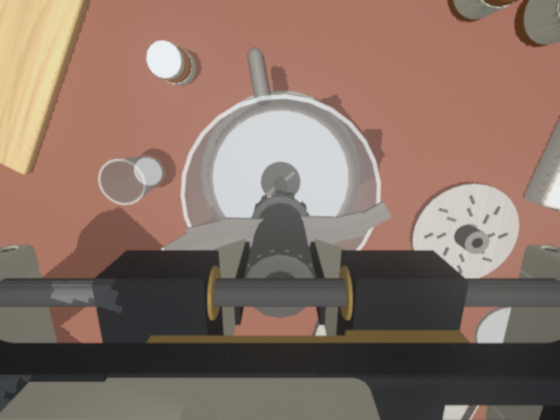

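```bash
python3 -c "
from h import *
s=np.load('s9.npy',allow_pickle=True).item();d=np.load('d9.npy',allow_pickle=True).item()
for z in (150,200,207,236,280,340):
  print(z,((proj(s,[545,-181,z])-[250,90])*5).round(1),((proj(d,[545,-181,z])-[200,160])*5+[400,0]).round(1))
q=proj(s,[546,-181,250])-proj(s,[545,-181,250]);print(5*q,5*(proj(s,[545,-180,250])-proj(s,[545,-181,250])),5*(proj(d,[546,-181,250])-proj(d,[545,-181,250])))
def prof(f,x0,x1,r): return f[r,x0:x1].mean(1).round().astype(int)
for r in (125,130,135): print(r,prof(s['frame'],274,300,r))
for r in (160,165,170,175): print(r,prof(s['frame'],278,298,r))
for r in (210,215,220): print(r,prof(d['frame'],226,252,r))
for r in (245,248,251): print(r,prof(d['frame'],230,250,r))
"
```

```text
150 [180.4 421.3] [602.5 474.6]
200 [179.1 345.4] [600.  396.8]
207 [178.9 334.6] [599.6 385.6]
236 [178.1 288.7] [598.1 338.9]
280 [176.9 216.9] [595.8 265.9]
340 [175.1 114.1] [592.4 162.4]
[-1.54680057  0.33463428] [0.78849809 0.60448531] [ 1.88784701 -0.04830218]
125 [232 249 245 247 253 249 139  70  82  79  87  89  88  79  88 135 115  90
  88  84  82  79  82  83  78  86]
130 [213 255 249 219 211 225 165  64  80  84  86  86  84  83  85  82  80  75
  73  79  81  90  98  90  83  84]
135 [132 142 144 145 155 148 136  68  82  88  82  86  83  84  81  87  97 117
 118 123 112 101  88  77  74  76]
160 [147 147 147 145 149 143 112 108 115 113 108 125 139 140 138 141 151 164
 164 160]
165 [144 152 149 148 147 151 126 105 112 115 107 125 148 145 141 144 144 139
 135 136]
170 [148 147 148 149 151 149 127 102 112 111 107 122 150 147 144 146 143 143
 143 142]
175 [162 160 162 167 168 167 137  96 111 111 107 137 174 162 165 160 159 160
 158 151]
210 [208 208 208 206 199 173 118  74  71  76  77  79  80  79  78  75  69  74
 128 191 208 209 211 213 212 209]
215 [216 216 216 216 216 204 152  89  73  75  78  80  79  79  78  74  70  70
 111 175 205 211 212 211 210 210]
220 [213 213 214 214 213 202 155  95  73  75  77  79  80  78  77  75  71  68
  91 149 198 214 217 217 218 217]
245 [167 168 169 168 170 170 161 140 128 127 128 125 135 158 169 169 170 169
 169 169]
248 [169 168 168 169 170 170 161 138 123 125 127 126 137 158 169 171 171 170
 170 169]
251 [170 172 172 174 177 177 172 154 132 125 128 127 140 169 180 182 180 180
 179 178]
```

```bash
python3 -c "
from h import *
s=np.load('s9.npy',allow_pickle=True).item()
for r in (126,128,130,132,134,136,138,140,142): print(r,s['frame'][r,276:300].mean(1).round().astype(int))
"
```

```text
126 [245 245 249 254 153  65  79  79  87  84  83  83  82 115  88  78  76  80
  77  77  85  85  83  83]
128 [245 245 247 253 209  58  82  82  85  87  82  87  82  82  81  76  83 123
 150 107  92  81  82  83]
130 [249 219 211 225 165  64  80  84  86  86  84  83  85  82  80  75  73  79
  81  90  98  90  83  84]
132 [162 162 161 159 127  69  80  85  85  84  87  85  86  81  81  78  87  77
  80  84  83  90  96  96]
134 [165 159 160 161 126  71  82  84  83  82  86  82  80  83  73  80  98  99
  76  83  80  83  78  85]
136 [125 126 129 129 125  69  81  86  86  85  93 112 115 121 122 130 129 125
 127 126 115 113  98  78]
138 [113 121 126 127 125  70  79  85  84  86  84  86  86  92  94 106 117 114
 118 121 120 125 128 125]
140 [156 153 145 135 109  77  84  80  86  86  84  87  84  83  79  73  90 151
 118 118 110 111 107 107]
142 [122 120 116 105  89  76  78  84  86  85  87  87  83  83  84  72  77  91
  96 105 114 142 159 177]
```

```bash
python3 -m crank '[{"dx":0.5,"dy":0,"dz":-0.05,"spin":0},{"dx":1.2,"dy":0,"dz":-0.05,"spin":0},{"dx":2,"dy":0,"dz":-0.05,"spin":0},{"dx":2.6,"dy":0,"dz":-0.05,"spin":0},{"dx":3,"dy":0,"dz":-0.05,"spin":0},{"dx":3.3,"dy":0,"dz":-0.05,"spin":0},{"dx":3.6,"dy":0,"dz":-0.05,"spin":0},{"dx":3.8,"dy":0,"dz":-0.05,"spin":0},{"dx":3.8,"dy":0,"dz":-0.05,"spin":0}]'; python3 -c "
from h import *
st()
s=capture('scene');d=capture('side')
g=lambda f,x,y:cv2.resize(f[y:y+100,x:x+80],None,fx=5,fy=5,interpolation=cv2.INTER_CUBIC)
cv2.imwrite('pics/p10.png',np.hstack([g(s['frame'],250,90),g(d['frame'],200,160)]));st()"
```

```text
time: 11.35
tool_pos: [544.7, -181.0, 236.8]
tcp_rot: [-0.649, 1.57, 2.865]
contact_force: [-0.3, -0.1, -3.2]
grip_width: 33.4
t 11.35 p [ 544.7 -181.   236.8] x [-5.e-04  1.e-04 -1.e+00] y [ 3.642e-01 -9.313e-01 -3.000e-04] F [-0.3 -0.1 -3.2] M [ 0.02 -0.02  0.03] g 33.4 q [-0.45  0.41  1.31 -0.    1.43  0.74]
t 11.45 p [ 545.  -181.   237.4] x [ 3.e-04 -2.e-04 -1.e+00] y [ 3.642e-01 -9.313e-01  3.000e-04] F [ 0.5  0.2 -2.1] M [-0.04 -0.01 -0.01] g 33.7 q [-0.45  0.41  1.31 -0.    1.43  0.74]
```

View pics/p10.png

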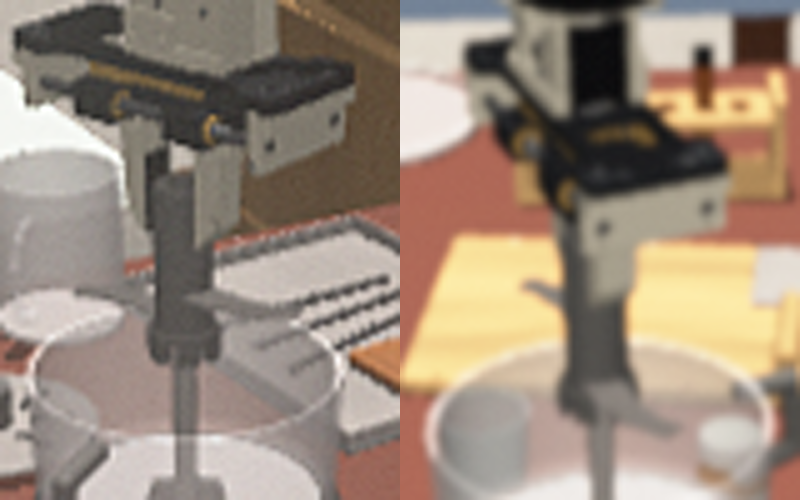

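```bash
python3 -m crank '[{"dx":0.3,"dy":0,"dz":0,"spin":0},{"dx":0.7,"dy":0,"dz":0,"spin":0},{"dx":1.1,"dy":0,"dz":0,"spin":0},{"dx":1.5,"dy":0,"dz":0,"spin":0},{"dx":1.8,"dy":0,"dz":0,"spin":0},{"dx":2,"dy":0,"dz":0,"spin":0},{"dx":2,"dy":0,"dz":0,"spin":0},{"dx":2,"dy":0,"dz":0,"spin":0}]'; python3 -c "
from h import *
st()"
```

```text
time: 12.12
tool_pos: [544.8, -181.0, 217.1]
tcp_rot: [-0.216, 1.571, -2.985]
contact_force: [0.0, 0.6, -1.7]
grip_width: 33.4
t 12.12 p [ 544.8 -181.   217.1] x [-2.e-04 -0.e+00 -1.e+00] y [ 0.3642 -0.9313 -0.    ] F [ 0.   0.6 -1.7] M [-0.   -0.03  0.  ] g 33.4 q [-0.45  0.42  1.34 -0.    1.38  0.74]
```

```bash
python3 -m crank '[{"dx":0.3,"dy":0,"dz":0,"spin":0},{"dx":0.7,"dy":0,"dz":0,"spin":0},{"dx":1.1,"dy":0,"dz":0,"spin":0},{"dx":1.5,"dy":0,"dz":0,"spin":0},{"dx":1.9,"dy":0,"dz":0,"spin":0},{"dx":2.3,"dy":0,"dz":0,"spin":0},{"dx":2.7,"dy":0,"dz":0,"spin":0},{"dx":3,"dy":0,"dz":0,"spin":0},{"dx":3,"dy":0,"dz":0,"spin":0},{"dx":3,"dy":0,"dz":0,"spin":0}]'; python3 -c "
from h import *
st();st()"
```

```text
time: 12.95
tool_pos: [544.8, -181.0, 187.1]
tcp_rot: [-0.431, 1.571, 3.084]
contact_force: [-0.9, -0.2, -2.8]
grip_width: 33.4
t 12.95 p [ 544.8 -181.   187.1] x [-2.e-04  0.e+00 -1.e+00] y [ 3.642e-01 -9.313e-01 -1.000e-04] F [-0.9 -0.2 -2.8] M [-0.03 -0.01  0.  ] g 33.4 q [-0.45  0.44  1.39 -0.    1.31  0.74]
t 12.95 p [ 544.8 -181.   187.1] x [-2.e-04  0.e+00 -1.e+00] y [ 3.642e-01 -9.313e-01 -1.000e-04] F [-0.9 -0.2 -2.8] M [-0.03 -0.01  0.  ] g 33.4 q [-0.45  0.44  1.39 -0.    1.31  0.74]
```

```bash
python3 -m crank '[{"dx":0.3,"dy":0,"dz":0,"spin":0},{"dx":0.7,"dy":0,"dz":0,"spin":0},{"dx":1.1,"dy":0,"dz":0,"spin":0},{"dx":1.5,"dy":0,"dz":0,"spin":0},{"dx":1.9,"dy":0,"dz":0,"spin":0},{"dx":2.3,"dy":0,"dz":0,"spin":0},{"dx":2.6,"dy":0,"dz":0,"spin":0},{"dx":2.8,"dy":0,"dz":0,"spin":0},{"dx":2.9,"dy":0,"dz":0,"spin":0},{"dx":2.9,"dy":0,"dz":0,"spin":0}]'; python3 -c "
from h import *
st();o=sensors.get_obs(); w=capture('wrist'); np.save('w11.npy',dict(c=w,o=o),allow_pickle=True);cv2.imwrite('pics/w11.png',w['frame']);st()"
```

```text
time: 13.78
tool_pos: [544.8, -181.0, 158.0]
tcp_rot: [-0.631, 1.571, 2.883]
contact_force: [0.0, -0.8, -1.5]
grip_width: 33.4
t 13.78 p [ 544.8 -181.   158. ] x [-2.e-04  1.e-04 -1.e+00] y [ 3.642e-01 -9.313e-01 -1.000e-04] F [ 0.  -0.8 -1.5] M [ 0.01 -0.02 -0.  ] g 33.4 q [-0.45  0.46  1.44 -0.    1.24  0.74]
t 13.83 p [ 544.9 -181.   158.2] x [ 0.e+00 -1.e-04 -1.e+00] y [ 3.642e-01 -9.313e-01  1.000e-04] F [-0.1  1.3 -1.5] M [-0.02 -0.03  0.01] g 34.1 q [-0.45  0.46  1.44 -0.    1.24  0.74]
```

```bash
python3 -m crank '[{"dx":0.1,"dy":0,"dz":0,"spin":0},{"dx":0.2,"dy":0,"dz":0,"spin":0},{"dx":0.3,"dy":0,"dz":0,"spin":0},{"dx":0.3,"dy":0,"dz":0,"spin":0}]'; python3 -c "
from h import *
st()"
```

```text
time: 14.17
tool_pos: [544.8, -181.0, 155.0]
tcp_rot: [-0.427, 1.571, 3.087]
contact_force: [-0.0, -1.5, -2.9]
grip_width: 33.7
t 14.17 p [ 544.8 -181.   155. ] x [-3.e-04  0.e+00 -1.e+00] y [ 3.642e-01 -9.313e-01 -1.000e-04] F [-0.  -1.5 -2.9] M [ 0.02  0.01 -0.06] g 33.7 q [-0.45  0.46  1.44 -0.    1.23  0.74]
```

```bash
python3 -m crank '[{"dx":0.05,"dy":0,"dz":0,"spin":0},{"dx":0.1,"dy":0,"dz":0,"spin":0},{"dx":0.1,"dy":0,"dz":0,"spin":0}]'; python3 -c "
from h import *
st()"
```

```text
time: 14.42
tool_pos: [544.8, -181.0, 154.1]
tcp_rot: [-0.678, 1.571, 2.837]
contact_force: [0.2, -0.8, -2.1]
grip_width: 33.4
t 14.42 p [ 544.8 -181.   154.1] x [-1.e-04  0.e+00 -1.e+00] y [ 3.642e-01 -9.313e-01 -1.000e-04] F [ 0.2 -0.8 -2.1] M [0.   0.01 0.02] g 33.4 q [-0.45  0.46  1.45 -0.    1.23  0.74]
```

View pics/w11.png

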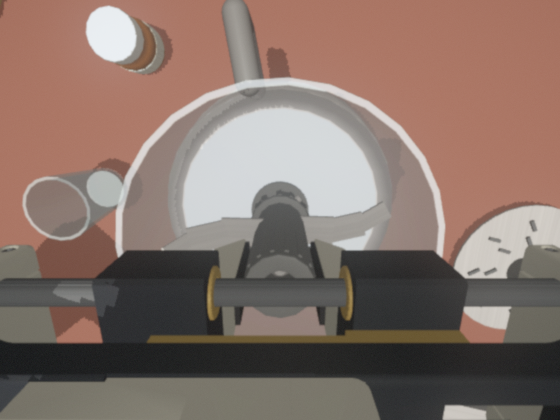

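The blade is over the shaft and the knives are clear inside the bowl. I'm feeling down for the pin.

```bash
python3 -m crank '[{"dx":0.05,"dy":0,"dz":0,"spin":0},{"dx":0.1,"dy":0,"dz":0,"spin":0},{"dx":0.1,"dy":0,"dz":0,"spin":0}]'; python3 -c "
from h import *
st()"
```

```text
time: 14.67
tool_pos: [544.8, -181.0, 153.1]
tcp_rot: [-0.261, 1.571, -3.03]
contact_force: [0.2, 0.2, -2.6]
grip_width: 33.1
t 14.67 p [ 544.8 -181.   153.1] x [-1.e-04 -0.e+00 -1.e+00] y [ 0.3642 -0.9313 -0.    ] F [ 0.2  0.2 -2.6] M [0.05 0.06 0.  ] g 33.1 q [-0.45  0.46  1.45 -0.    1.23  0.74]
```

```bash
python3 -m crank '[{"dx":0.05,"dy":0,"dz":0,"spin":0},{"dx":0.1,"dy":0,"dz":0,"spin":0},{"dx":0.1,"dy":0,"dz":0,"spin":0}]'; python3 -c "
from h import *
st()"
```

```text
time: 14.92
tool_pos: [545.1, -181.0, 152.6]
tcp_rot: [2.421, 1.57, -0.348]
contact_force: [0.2, 0.9, 1.1]
grip_width: 34.1
t 14.92 p [ 545.1 -181.   152.6] x [ 7.e-04 -3.e-04 -1.e+00] y [ 3.642e-01 -9.313e-01  5.000e-04] F [0.2 0.9 1.1] M [0.16 0.13 0.05] g 34.1 q [-0.45  0.46  1.45  0.    1.23  0.74]
```

Contact came at TCP 152.6, with about 3.5 N of pressure, which is the pin height expected. Now I turn in the measured direction (+spin, about 0.12 rad) under this light pressure.

```bash
python3 -m crank '[{"dx":0.03,"dy":0,"dz":0,"spin":0.02},{"dx":0.05,"dy":0,"dz":0,"spin":0.04},{"dx":0.05,"dy":0,"dz":0,"spin":0.06},{"dx":0.05,"dy":0,"dz":0,"spin":0.06}]'; python3 -c "
from h import *
st()"
```

```text
time: 15.25
tool_pos: [544.9, -181.0, 151.7]
tcp_rot: [2.893, 1.571, 0.062]
contact_force: [-0.3, 1.0, -0.6]
grip_width: 33.4
t 15.25 p [ 544.9 -181.   151.7] x [ 2.e-04  0.e+00 -1.e+00] y [ 3.06e-01 -9.52e-01  1.00e-04] F [-0.3  1.  -0.6] M [ 0.21 -0.04 -0.04] g 33.4 q [-0.45  0.47  1.45  0.    1.23  0.81]
```

```bash
python3 -m crank '[{"dx":0,"dy":0,"dz":0,"spin":0.02},{"dx":0,"dy":0,"dz":0,"spin":0.04},{"dx":0,"dy":0,"dz":0,"spin":0.04}]'; python3 -c "
from h import *
st()"
```

```text
time: 15.5
tool_pos: [544.7, -180.9, 151.3]
tcp_rot: [-0.71, 1.57, 2.703]
contact_force: [1.0, 0.5, -2.2]
grip_width: 33.8
t 15.5 p [ 544.7 -180.9  151.3] x [-6.e-04  3.e-04 -1.e+00] y [ 2.678e-01 -9.635e-01 -4.000e-04] F [ 1.   0.5 -2.2] M [ 0.13 -0.11  0.05] g 33.8 q [-0.45  0.47  1.45 -0.    1.23  0.85]
```

```bash
python3 -m crank '[{"dx":0,"dy":0,"dz":0,"spin":0.02},{"dx":0,"dy":0,"dz":0,"spin":0.03},{"dx":0,"dy":0,"dz":0,"spin":0.03}]'; python3 -c "
from h import *
st()"
```

```text
time: 15.75
tool_pos: [544.7, -181.0, 151.5]
tcp_rot: [-0.197, 1.57, -3.097]
contact_force: [0.2, -0.2, -2.6]
grip_width: 33.7
t 15.75 p [ 544.7 -181.   151.5] x [-5.e-04 -0.e+00 -1.e+00] y [ 2.396e-01 -9.709e-01 -1.000e-04] F [ 0.2 -0.2 -2.6] M [ 0.02  0.03 -0.01] g 33.7 q [-0.45  0.47  1.45 -0.    1.23  0.87]
```

The load went back to free weight at about 0.1 rad of turn, which suggests the slot is over the pin. I'll lower gently and check.

```bash
python3 -m crank '[{"dx":0.05,"dy":0,"dz":0,"spin":0},{"dx":0.1,"dy":0,"dz":0,"spin":0},{"dx":0.15,"dy":0,"dz":0,"spin":0},{"dx":0.15,"dy":0,"dz":0,"spin":0}]'; python3 -c "
from h import *
st()"
```

```text
time: 16.08
tool_pos: [544.8, -180.9, 150.1]
tcp_rot: [-1.098, 1.571, 2.286]
contact_force: [0.7, 0.8, -2.5]
grip_width: 33.4
t 16.08 p [ 544.8 -180.9  150.1] x [-1.e-04  1.e-04 -1.e+00] y [ 2.405e-01 -9.707e-01 -1.000e-04] F [ 0.7  0.8 -2.5] M [ 0.05 -0.04 -0.04] g 33.4 q [-0.45  0.47  1.45  0.    1.22  0.87]
```

```bash
python3 -m crank '[{"dx":0.05,"dy":0,"dz":0,"spin":0},{"dx":0.1,"dy":0,"dz":0,"spin":0},{"dx":0.1,"dy":0,"dz":0,"spin":0}]'; python3 -c "
from h import *
st()"
```

```text
time: 16.33
tool_pos: [544.9, -181.0, 149.1]
tcp_rot: [-0.055, 1.571, -2.953]
contact_force: [0.7, 1.0, -3.2]
grip_width: 33.3
t 16.33 p [ 544.9 -181.   149.1] x [-0. -0. -1.] y [ 0.2404 -0.9707 -0.    ] F [ 0.7  1.  -3.2] M [ 0.1  -0.06 -0.04] g 33.3 q [-0.45  0.47  1.45 -0.    1.22  0.87]
```

The slot is over the pin: it is going down freely at plain weight. I'll continue to the shoulder, expected at TCP 142.

```bash
python3 -m crank '[{"dx":0.1,"dy":0,"dz":0,"spin":0},{"dx":0.2,"dy":0,"dz":0,"spin":0},{"dx":0.3,"dy":0,"dz":0,"spin":0},{"dx":0.4,"dy":0,"dz":0,"spin":0},{"dx":0.4,"dy":0,"dz":0,"spin":0}]'; python3 -c "
from h import *
st()"
```

```text
time: 16.75
tool_pos: [544.8, -180.9, 144.9]
tcp_rot: [-0.576, 1.57, 2.809]
contact_force: [0.3, -0.1, -2.4]
grip_width: 33.5
t 16.75 p [ 544.8 -180.9  144.9] x [-3.e-04  1.e-04 -1.e+00] y [ 2.404e-01 -9.707e-01 -2.000e-04] F [ 0.3 -0.1 -2.4] M [ 0.16 -0.1  -0.  ] g 33.5 q [-0.45  0.47  1.46 -0.    1.21  0.87]
```

```bash
python3 -m crank '[{"dx":0.05,"dy":0,"dz":0,"spin":0},{"dx":0.1,"dy":0,"dz":0,"spin":0},{"dx":0.15,"dy":0,"dz":0,"spin":0},{"dx":0.2,"dy":0,"dz":0,"spin":0},{"dx":0.2,"dy":0,"dz":0,"spin":0}]'; python3 -c "
from h import *
st()"
```

```text
time: 17.17
tool_pos: [544.8, -181.0, 143.1]
tcp_rot: [0.41, 1.571, -2.489]
contact_force: [-0.9, 0.8, -2.0]
grip_width: 33.5
t 17.17 p [ 544.8 -181.   143.1] x [-0. -0. -1.] y [ 0.2404 -0.9707  0.    ] F [-0.9  0.8 -2. ] M [ 0.11 -0.05  0.  ] g 33.5 q [-0.45  0.47  1.46 -0.    1.21  0.87]
```

```bash
python3 -m crank '[{"dx":0.05,"dy":0,"dz":0,"spin":0},{"dx":0.1,"dy":0,"dz":0,"spin":0},{"dx":0.1,"dy":0,"dz":0,"spin":0}]'; python3 -c "
from h import *
st()"
```

```text
time: 17.42
tool_pos: [544.9, -181.0, 142.2]
tcp_rot: [1.936, 1.571, -0.963]
contact_force: [0.8, 1.2, -2.7]
grip_width: 33.2
t 17.42 p [ 544.9 -181.   142.2] x [ 1.e-04 -1.e-04 -1.e+00] y [ 2.404e-01 -9.707e-01  1.000e-04] F [ 0.8  1.2 -2.7] M [ 0.15 -0.05 -0.04] g 33.2 q [-0.45  0.47  1.46 -0.    1.2   0.87]
```

```bash
python3 -m crank '[{"dx":0.03,"dy":0,"dz":0,"spin":0},{"dx":0.06,"dy":0,"dz":0,"spin":0},{"dx":0.06,"dy":0,"dz":0,"spin":0}]'; python3 -c "
from h import *
st()"
```

```text
time: 17.67
tool_pos: [545.1, -181.0, 142.1]
tcp_rot: [2.492, 1.57, -0.407]
contact_force: [-0.4, 1.3, 3.1]
grip_width: 33.6
t 17.67 p [ 545.1 -181.   142.1] x [ 8.e-04 -3.e-04 -1.e+00] y [ 2.404e-01 -9.707e-01  5.000e-04] F [-0.4  1.3  3.1] M [0.26 0.05 0.03] g 33.6 q [-0.45  0.47  1.46  0.    1.2   0.87]
```

It is seated: contact at TCP 142.1, 11 mm below the pin contact, with about 5 N of pressure. Now I let go, check, and rise.

```bash
python3 -m crank '[{"dx":0,"dy":0,"dz":0,"spin":0},{"dx":0,"dy":0,"dz":0,"spin":0},{"dx":0,"dy":0,"dz":0,"spin":0},{"dx":0,"dy":0,"dz":0,"spin":0},{"dx":0,"dy":0,"dz":0,"spin":0},{"dx":0,"dy":0,"dz":0,"spin":0},{"dx":0,"dy":0,"dz":0,"spin":0},{"dx":0,"dy":0,"dz":0,"spin":0}]' 75; python3 -c "
from h import *
st();w=capture('wrist');cv2.imwrite('pics/w12.png',w['frame'])"
```

```text
time: 18.33
tool_pos: [544.9, -181.0, 141.6]
tcp_rot: [1.074, 1.571, -1.825]
contact_force: [-0.6, 0.8, 0.5]
grip_width: 68.8
t 18.33 p [ 544.9 -181.   141.6] x [-0.e+00 -1.e-04 -1.e+00] y [ 2.404e-01 -9.707e-01  1.000e-04] F [-0.6  0.8  0.5] M [ 0.03 -0.   -0.05] g 68.8 q [-0.45  0.48  1.46 -0.    1.2   0.87]
```

View pics/w12.png

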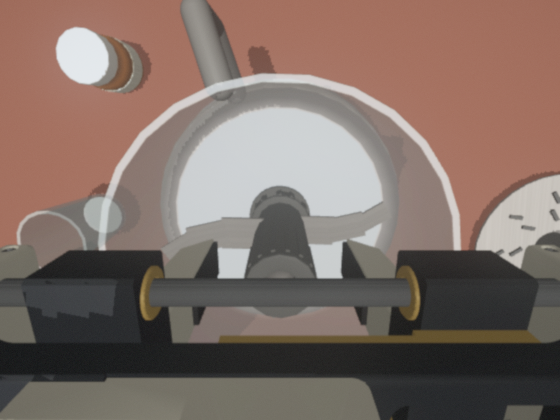

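```bash
python3 -m crank '[{"dx":-1,"dy":0,"dz":0,"spin":0},{"dx":-2.5,"dy":0,"dz":0,"spin":0},{"dx":-4.5,"dy":0,"dz":0,"spin":0},{"dx":-7,"dy":0,"dz":0,"spin":0},{"dx":-10,"dy":0,"dz":0,"spin":0},{"dx":-13,"dy":0,"dz":0,"spin":0},{"dx":-15,"dy":0,"dz":0,"spin":0},{"dx":-16,"dy":0,"dz":0,"spin":0},{"dx":-16,"dy":0,"dz":0,"spin":0},{"dx":-16,"dy":0,"dz":0,"spin":0},{"dx":-16,"dy":0,"dz":0,"spin":0}]'; python3 -c "
from h import *
st();o=sensors.get_obs();w=capture('wrist');np.save('w13.npy',dict(c=w,o=o),allow_pickle=True)
s=capture('scene');d=capture('side')
cv2.imwrite('pics/w13.png',w['frame']);cv2.imwrite('pics/s13.png',s['frame'])
g=lambda f,x,y:cv2.resize(f[y:y+100,x:x+80],None,fx=5,fy=5,interpolation=cv2.INTER_CUBIC)
cv2.imwrite('pics/p13.png',np.hstack([g(s['frame'],250,135),g(d['frame'],200,225)]))"
```

```text
time: 19.3
tool_pos: [544.4, -180.8, 300.7]
tcp_rot: [-0.656, 1.569, 2.728]
contact_force: [-0.2, 0.3, -0.4]
grip_width: 68.6
t 19.3 p [ 544.4 -180.8  300.7] x [-1.6e-03  7.0e-04 -1.0e+00] y [ 0.2404 -0.9707 -0.001 ] F [-0.2  0.3 -0.4] M [ 0.05  0.01 -0.07] g 68.6 q [-0.45  0.38  1.17 -0.    1.59  0.87]
```

View pics/w13.png

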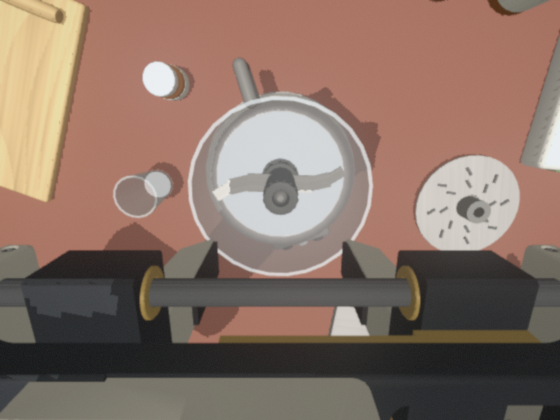

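View pics/p13.png

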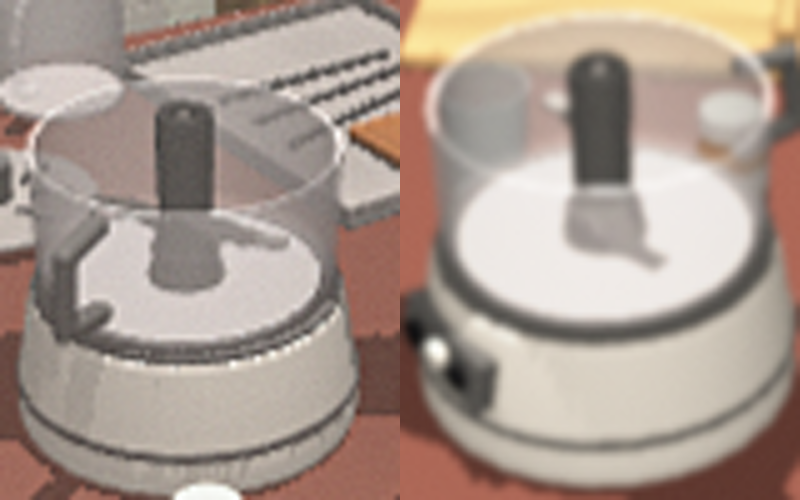

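View pics/s13.png

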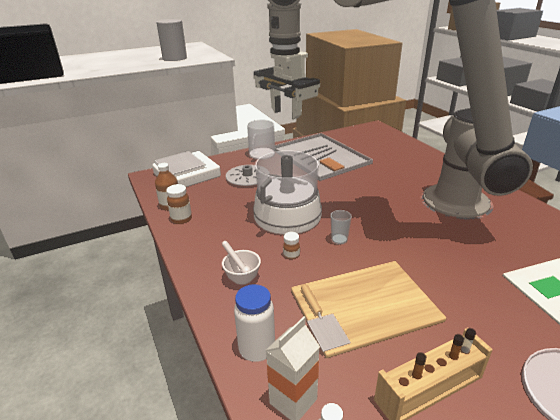

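The hub top is level with the shaft tip (scene view near (287,157)), the foot is down on the shoulder, and the knives lie inside the bowl. The bystanders look unmoved in both pictures. The gripper is clear above, so I'm handing in.

```bash
python3 -c "
from h import *
print(bot.close_job())"
```

```text
the job is handed in; nothing more can be done
None
```

The chopping blade is fitted and I let go of it; the job was handed in at about 19.5 s.

**Fitting:**
- I gripped the blade by its hub, carried it upright and lowered it over the shaft with no side load.
- It touched the cross pin at about 3.5 N. A turn of about 0.1 rad freed it, and it slid down under its own weight.
- It met the shoulder 11 mm lower at about 5 N, as the sizes given predict.

**Last checks:** after I opened and rose clear, the pictures showed the hub top level with the shaft tip, the foot on the shoulder and the knives inside the bowl. The other things looked unmoved by eye. The gripper was touching nothing.

**What disagreed:**
- **Finger ends:** they really lie about 32 mm above the reported tool point.
- **First grasp:** because of that, it only pinched the hub's top rim and slipped off, pressing about 16 N. The blade stayed standing and moved by no more than a few mm. I opened, measured the finger ends, went lower and took it properly.
- **Camera estimates:** the shaft position differed by up to 2 mm between views. I used the wrist camera's value, and the bore went over the shaft freely.

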